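Clear the tester bottle, then turn the backward cassette round and slide it home

TASK

A lipstick cassette has been shoved knob-first under the low single bridge, and a tester bottle stands in front of the empty bay of the three-bay riser where the cassette belongs. First, before touching the cassette, stand the bottle upright in the middle of the round dark spot of the small aluminium tray and let go of it; then draw the cassette out by its blank end until it is well clear of the bridge, put it down flat on the open counter and let go, take it again nearer its knob, turn it round, and slide it fully home in the empty bay, blank end first, so that only its knob stands out like its neighbours'. Leave the other wares where they are and never tip the bottle over.

Things in the scene. Friction and masses are not known exactly. Their poses are not given: they have to be found in the camera images.
- cassette: To be moved: black box 150 x 50 x 36 mm (150 along x), five 2 mm discs on top, a grey block knob on one end (30 long, 26 wide, 6 to 30 mm high), other end blank. Origin: centre of the box's underside; x points from knob to blank end: knob tip at x = -105, blank end at +75 mm; z up. About 0.2 kg. Starts under the bridge, blank end sticking out 55 to 65 mm.
- cassette_knob (a point): Centre of the end face of the cassette's knob, 18 mm above its underside.
- bridge: Fixed low shelf of white walls and a clear roof, open only towards its -x (roughly the robot). Origin on the counter; walls from x = -60 to +80 mm, back wall at x = +80 mm, 72 mm wide inside (92 outside), 46 mm high inside, roof top at 52 mm: too low for a gripper to reach in. z up.
- riser: Fixed white holder with clear roof, three bays open towards its -x (roughly the robot), no floor: cassettes slide on the counter. Origin on the counter in the middle bay; bays at y = -74, 0, +74 mm, each 62 mm wide, 46 mm high inside; front at x = -80, back stop at +80 mm, 234 mm wide overall, roof top at 52 mm (64 mm over the last 50 mm at the back).
- bay: Thin grey felt strip, not solid, in the riser's one empty bay (which one varies). Its origin and axes are those of a cassette at home (knob to -x, standing out 25 mm). The bay's mouth is at x = -80 mm; the back stop lets the cassette go at most 5 mm further in than this origin.
- bottle: Tester bottle in the way, standing: amber round body 50 mm across and 72 mm high, above it a narrow collar and a black cap 30 mm across from 76 to 112 mm. Origin: centre of its underside; z up its axis. About 0.2 kg. At the start it stands 135 to 160 mm in front of the bay's origin.
- tray: Fixed aluminium tray 156 (x) x 92 (y) mm, floor 5 mm thick, rim up to 10 mm. Origin on the counter under its centre. One half holds a jar, the other the spot.
- spot: Round dark printed spot, 56 mm across, flush on the tray's floor, 5 mm above the counter: where the bottle belongs. It may be in the near or the far half. Origin at its centre.
- stock_a: Bystander like the cassette, home in another bay, same size and origin, its knob standing out 25 mm.
- stock_b: Bystander like the cassette, home in another bay, same size and origin, its knob standing out 25 mm.
- jar_tray: Bystander: glass jar with white lid, 48 mm across, 40 high, on the other half of the tray. Origin at its underside.
- jar_cream: Bystander: white jar with black lid, 56 mm across, 44 high, beside the way out of the bridge. Origin at its underside.
- compact: Bystander: black round powder compact 70 mm across, 18 thick, flat on the counter beside the way out of the bridge. Origin at its underside.
- carton: Bystander: small cardboard box 40 x 40 x 62 mm, standing beside the riser's front. Origin at its underside.
- palette: Bystander: black palette 55 x 90 x 12 mm lying on the bridge's roof, towards the back. Origin at its underside.
- polish: Bystander: small white bottle with black cap, 34 mm across, 70 high, standing in the middle near the robot. Origin at its underside.
Not all that is in view belongs to the job. Of the things that look like the bottle, the largest one is meant.

How it is judged:
By the outcome, as a careful person would: the job done as asked, in the order asked, and still so for the second after the job is handed in, with the robot touching nothing.
It also fails if it takes over 72 s, if anything falls off the work surface, if the arm or the gripper's body presses on something with over 40 N, if the wrist force passes 120 N, or if a joint passes its speed limit or range.

ROBOT

A 6-joint arm with a two-finger parallel gripper is mounted at the origin on the work surface. World frame = base frame: x ahead of the robot, y to its left, z up, the work surface at z = 0. Lengths are in mm, angles in rad, forces in N, time in s.
With the tool pointing down it reaches from about 350 to 875 mm from the base axis. Payload 4.2 kg.
Tool frame: the origin (TCP) lies midway between the tips of the shut fingers; the grasp point (between the pads) lies arm.grip_depth behind it (arm.grip_depth is the distance from the TCP to the grasp point, in mm); z points along the fingers, y is the direction in which the jaws open and shut (so a half turn about z gives the same grasp; the last joint's range is limited). The gripper opens to 85 mm and grips with 20 to 120 N. Pads are 22 mm wide; open, the fingers measure 114 mm over their backs; the gripper's body (76 mm by 85 mm) begins 54 mm behind the grasp point. The pads swing forward as they close: fully open they stand 13 mm farther back than shut.
Start: joints at [0.259, 0.385, 0.008, 0, -1.194, -0.259], TCP at [624.979, 0.025, 201.912] pointing down, gripper open.
Joint ranges: [-3.14, 3.14], [-1.21, 2.06], [-1.07, 1.41], [-3.16, 2.05], [-2.99, -0.16], [-3.1, 3.1]. Speed limits (rad/s): [2.79, 2.79, 3.14, 3.14, 3.14, 3.14].

INTERFACE

Orientations are given as a unit quaternion [x, y, z, w].
In Python, from bench import arm gives the robot as it stands.
- The arm moves only by the tool play_rows, never from a script. Its argument "motion" is one flat list of numbers, 7 for each row, row after row: the opening in per cent of the stroke, from 0 (shut) to 100 (fully open), then the shift along the world's x, y, z in cm, then the turn, a rotation vector about the world's x, y, z in degrees. A call has 1 to 5 rows; each row is the pose to reach, as a shift and turn from the pose commanded when the call began; what a row does not reach only later rows make up. A row lasts 1/8 s, in which the tool goes at most 62.5 mm and 10.7 degrees, less where a joint would pass 70% of its speed; a pose out of reach is approached as far as the arm can. A call with a gripper value outside its range is refused whole. The fingers move at their own pace and stop on an object; the grip force is fixed at half the most. Time passes only in rows, so rows that repeat a pose let the fingers close. It gives the time, the measured TCP pose, the force and the opening at its end, in the units of the state.
- arm.read_state(): the state, without advancing time (a new reading comes with each control period).
- arm.get_image(name): name is "scene" or "side" or "wrist"; returns (picture, depth): 420x560x3 uint8, red, green, blue; 420x560 float32, mm along the optical axis (not along the pixel's ray), 0 where there is no reading.
- arm.camera_info(name): a dict with "fovy" (degrees; the focal length in pixels is half the picture's height over the tangent of half this angle, whatever the lens; pixels are square), "cx", "cy" (the principal point, pixels), "R" (3x3) and "t" (3): a world point X has camera coordinates R X + t. Camera axes: x right, y down, z forward; pixel columns grow to the right and rows downward; lengths in mm; the calibration is good to about 2 mm. A picture is of the moment at which its call begins: read the wrist's pose just before it. camera_info takes no time and is no camera call; for the wrist camera it gives the pose at the moment of the call.
- arm.job_done(): hands the job in, once; it reports no verdict.
Trained networks look in the newest picture that a camera, given by its name, has taken for a name from the list of things; names that differ only in an ending like _2 or _b are one class to them, and where a whole thing is asked for, a point or a joint stands for the part that bears it (a point fixed in the world has none). Each returns a list of dicts, best first, with "confidence" (0 to 1); they miss things now and then, are a little off and sometimes report something else, mostly with a low value. They report only what shows in the picture. A call takes as long as a camera call. They do not tell look-alikes from the thing itself.
- arm.outline_of(thing, camera): "mask" (420x560 bool, what is visible of it) and "extent" ([left, top, width, height] in pixels, round what is visible of it).
- arm.place_of(thing, camera): "uv" ([column, row] in pixels: a listed point, or the origin of a listed thing).
The state is a dict: "clock": time; "joints": joint angles; "joint_vel": joint speeds; "joint_efforts": joint torques, N m; "position": TCP position; "ee_rot": TCP orientation; "contact_force": force on the tool from outside, world axes, zero at the start; "wrist_torque": the same for the moment, N m; "gripper_width": finger opening in mm.
Only numpy, scipy, OpenCV 4.12 (cv2) and the standard library are available. Lean on these libraries where they do the work, as an engineer would, in place of code of your own. Each camera call takes 0.05 s, during which the arm holds its last target.

## Working session

There is one attempt and no reset: what is moved stays moved. The work goes in short steps, Python scripts to look and compute and a tool call to move; the robot and the scene stay as the last step left them, time stands still between calls to the robot, and variables do not carry over. Pictures are saved under pics/ and viewed, and the job is handed in when it is done.

Besides the shell and the picture viewer there is one more tool, called after "Request:" in YAML: its name, and indented under it one key for each argument. play_rows: Moves the arm, as the interface text tells. Its arguments: {"type":"object","properties":{"motion":{"type":"array","items":{"type":"number"}}},"required":["motion"]}

```bash
ls; mkdir -p pics; cat > h.py <<'E'
from bench import arm
import numpy as np, cv2
def snap(cam,name):
    im,d=arm.get_image(cam); cv2.imwrite(f'pics/{name}.png',im[:,:,::-1]); np.savez(f'pics/{name}.npz',im=im,d=d); 
    ci=arm.camera_info(cam); np.savez(f'pics/{name}_ci.npz',**{k:np.array(v) for k,v in ci.items()})
    return im,d,ci
def unproj(ci,u,v,d):
    f=210/np.tan(np.radians(ci['fovy'])/2)
    p=np.stack([(np.asarray(u)-ci['cx'])/f*d,(np.asarray(v)-ci['cy'])/f*d,np.asarray(d)*1.0],-1)
    return (p-np.array(ci['t']))@np.array(ci['R'])
def onplane(ci,u,v,z):
    f=210/np.tan(np.radians(ci['fovy'])/2); R=np.array(ci['R']);t=np.array(ci['t'])
    c=-R.T@t; r=R.T@np.array([(u-ci['cx'])/f,(v-ci['cy'])/f,1]); return c+r*(z-c[2])/r[2]
def proj(ci,X):
    f=210/np.tan(np.radians(ci['fovy'])/2); p=np.array(ci['R'])@np.array(X)+np.array(ci['t']); return p[:2]/p[2]*f+[ci['cx'],ci['cy']]
def cloud(ci,d):
    v,u=np.mgrid[0:420,0:560]; return unproj(ci,u,v,d)
E
python3 - <<'E'
from h import *
for c in ['scene','side','wrist']:
    im,d,ci=snap(c,c+'0'); print(c,ci)
print(arm.read_state(), arm.grip_depth)
E
```

```text
pics
scene {'fovy': 52.461621212300386, 'cx': 280.0532006582921, 'cy': 212.8138205699083, 'R': array([[ 0.59472682,  0.80388078, -0.00870047],
       [ 0.51445694, -0.38887712, -0.76427001],
       [-0.61776539,  0.45005585, -0.6448377 ]]), 't': array([-324.79647106, -212.09840176, 1342.02836539])}
side {'fovy': 48.07078021580553, 'cx': 282.2685381829901, 'cy': 209.7701628581227, 'R': array([[ 0.7384666 , -0.67423371, -0.008717  ],
       [-0.50041575, -0.539333  , -0.67727689],
       [ 0.45194154,  0.50450849, -0.73567657]]), 't': array([-402.84253929,  316.2290993 ,  898.81494759])}
wrist {'fovy': 62.40947694138953, 'cx': 282.63616313023397, 'cy': 207.04796942303352, 'R': array([[-9.99997834e-01,  7.97578288e-04,  1.92250717e-03],
       [ 1.28834394e-03,  9.62643116e-01,  2.70770329e-01],
       [-1.63472776e-03,  2.70772220e-01, -9.62642058e-01]]), 't': array([623.81473617, -36.88599455, 379.37456765])}
{'clock': 0.15, 'joints': array([ 2.58621308e-01,  3.85412090e-01,  6.95222745e-03, -3.41917434e-04,
       -1.19400189e+00, -2.58590177e-01]), 'joint_vel': array([ 1.16299682e-03, -4.20403267e-03,  2.28206601e-03,  3.64555537e-03,
       -1.54830759e-05, -5.52965431e-04]), 'joint_efforts': array([-6.03353892e-04, -3.92678475e+01,  1.88581592e+01,  4.18858320e+00,
       -3.39302780e-03,  5.70479813e-06]), 'position': array([6.24518515e+02, 2.41400800e-02, 2.01059882e+02]), 'ee_rot': array([-7.07072960e-01,  7.07140092e-01,  5.56025600e-04, -6.39920776e-04]), 'contact_force': array([-0.33809892, -1.21082057,  0.3973725 ]), 'wrist_torque': array([-0.01888132,  0.03710601,  0.02166076]), 'gripper_width': 85.4537497620749} 18.700000000000003
```

View pics/scene0.png

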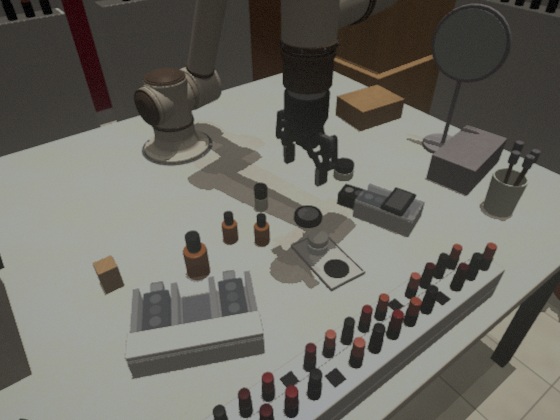

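View pics/side0.png

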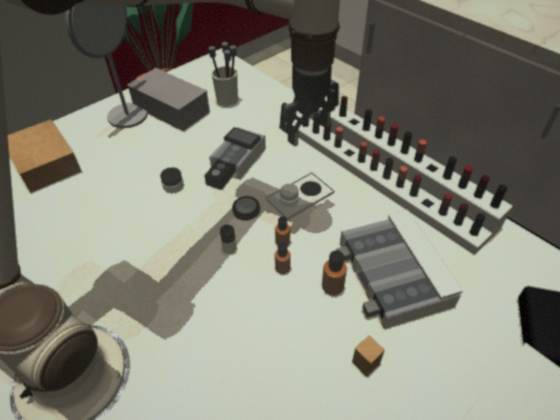

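View pics/wrist0.png

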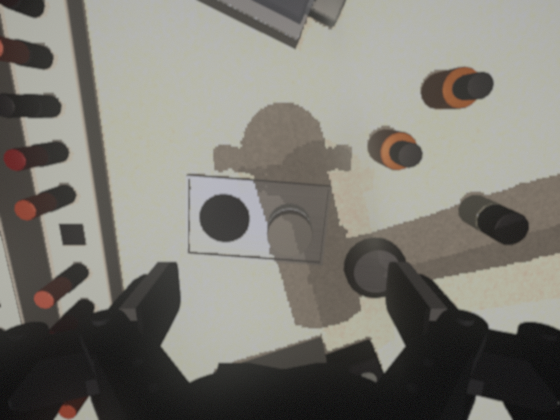

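The pictures show three amber bottles, at scene px (196,254), (230,228) and (262,230). The one at (196,254), in front of the empty middle bay, looks the largest. The cassette's blank end is at (350,196), under the bridge at (390,208). The spot is at (337,268).

Next I'll run the networks and confirm with an enlarged crop.

```bash
python3 - <<'E'
from h import *
ims={}
for c in ['scene','side']:
    ci=arm.camera_info(c); z=np.load(f'pics/{c}0.npz'); im,d=z['im'],z['d']
    P=cloud(ci,d)
    np.savez(f'pics/cl_{c}.npz',P=P,d=d)
names=dict(scene=['bottle','cassette','bridge','riser','bay','tray','spot'],side=['bottle','cassette','bridge','riser','bay','tray','spot'])
hz=dict(bottle=0,cassette=0,bridge=0,riser=0,bay=0,tray=0,spot=5)
for c in names:
    ci=arm.camera_info(c)
    for n in names[c]:
        for r in arm.place_of(n,c)[:4]:
            u,v=r['uv']; print(c,n,round(r['confidence'],2),np.round([u,v]),onplane(ci,u,v,hz[n]).round(1))
im=cv2.imread('pics/scene0.png')[190:350,90:290]; cv2.imwrite('pics/crop0.png',cv2.resize(im,None,fx=4,fy=3.7,interpolation=cv2.INTER_CUBIC))
im=cv2.imread('pics/side0.png')[120:330,190:470]; cv2.imwrite('pics/crop1.png',cv2.resize(im,None,fx=2.8,fy=2.8,interpolation=cv2.INTER_CUBIC))
print(arm.read_state()['clock'])
E
```

```text
scene bottle 0.93 [228. 241.] [469.1 -95.2   0. ]
scene bottle 0.66 [262. 243.] [522.2 -35.5   0. ]
scene bottle 0.62 [203. 272.] [ 520.3 -190.8    0. ]
scene cassette 0.74 [368. 207.] [577.3 259.6   0. ]
scene bridge 0.72 [381. 212.] [612.4 270.1   0. ]
scene tray 0.92 [324. 262.] [656.9  39.3  -0. ]
scene spot 0.9 [335. 266.] [683.4  50.2   5. ]
side bottle 0.83 [281. 266.] [466.7 -83.4   0. ]
side bottle 0.79 [332. 288.] [ 506.8 -201.6    0. ]
side bottle 0.63 [243. 140.] [688.3 326.4   0. ]
side bottle 0.6 [283. 239.] [522.9 -26.2   0. ]
side cassette 0.97 [228. 166.] [584.2 265.7  -0. ]
side bridge 0.72 [236. 158.] [623.8 277.3   0. ]
side riser 0.9 [390. 274.] [ 630.3 -263.4    0. ]
side tray 0.72 [299. 196.] [648.8  49.4   0. ]
side spot 0.7 [308. 190.] [678.   44.3   5. ]
0.85
```

View pics/crop0.png

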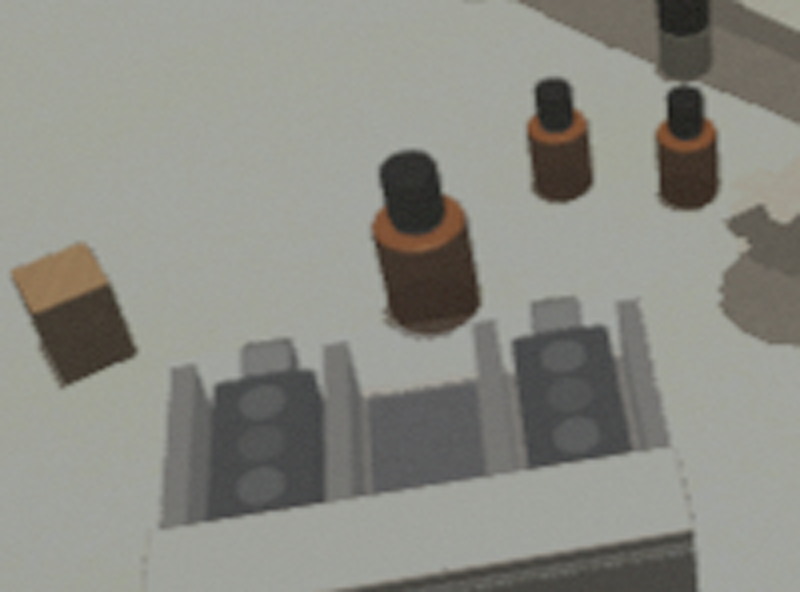

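View pics/crop1.png

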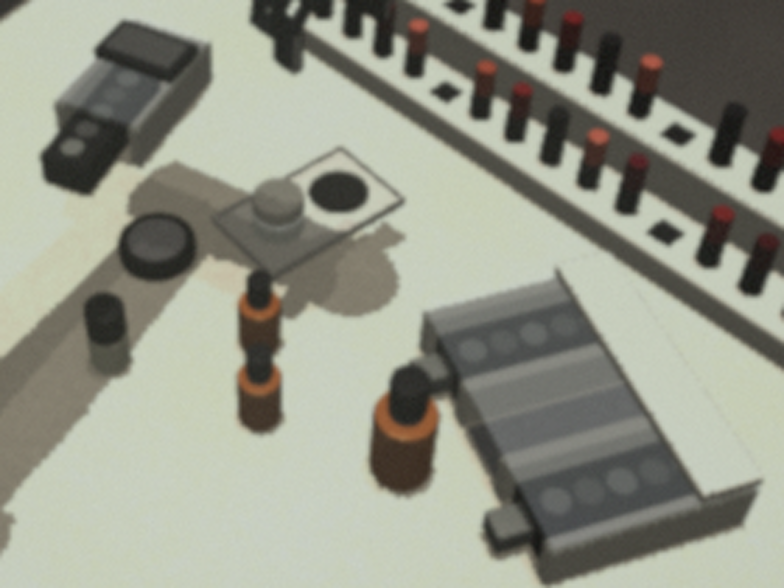

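The crops confirm it: the bottle at scene (196,254) is the largest of the three and stands right in front of the empty middle bay. The other two are small decoys. Now I'll take precise fits from depth.

```bash
python3 - <<'E'
from h import *
from scipy.optimize import least_squares
import math
def circ(q,r):
    f=lambda p: np.hypot(q[:,0]-p[0],q[:,1]-p[1])-r
    s=least_squares(f,q.mean(0)[:2],loss='soft_l1'); return s.x.round(1), round(np.median(np.abs(s.fun)),2)
for c in ['scene','side']:
    ci=arm.camera_info(c)
    P=np.load(f'pics/cl_{c}.npz')['P']; d=np.load(f'pics/cl_{c}.npz')['d']; ok=d>0
    im=np.load(f'pics/{c}0.npz')['im']
    print(c,'table z',np.median(P[ok&(abs(P[...,2])<15)][:,2]).round(2))
    cam=-np.array(ci['R']).T@np.array(ci['t']); print('cam',cam.round())
    m=ok&(np.hypot(P[...,0]-513,P[...,1]+196)<50)
    for lo,hi,r in [(85,108,15),(10,66,25)]:
        q=P[m&(P[...,2]>lo)&(P[...,2]<hi)]; print('bottle',lo,len(q),circ(q,r))
    q=P[m&(P[...,2]>100)]; print('top z', np.percentile(q[:,2],90))
    # spot: dark pixels near
    g=im.max(-1); m=ok&(np.hypot(P[...,0]-680,P[...,1]-47)<34)&(g<60)
    print('spot',m.sum(),P[m].mean(0).round(1))
    m=ok&(np.hypot(P[...,0]-680,P[...,1]-47)<45)
    vv,uu=np.nonzero(m&(g<60)); e=cv2.fitEllipse(cv2.convexHull(np.stack([uu,vv],1).astype(np.float32))); print('ell',e, onplane(ci,*e[0],5).round(1))
E
```

```text
scene table z -0.4
cam [1131. -425.  700.]
bottle 85 115 (array([ 513.6, -197.4]), np.float64(0.55))
bottle 10 428 (array([ 513.7, -197.4]), np.float64(0.57))
top z 112.67745692538747
spot 623 [673.9  39.9 247.5]
ell ((341.5730895996094, 129.46005249023438), (42.64223098754883, 314.8203125), 2.142239570617676) [245.5 473.9   5. ]
side table z 0.26
cam [  50. -555.  872.]
bottle 85 101 (array([ 513.6, -198.4]), np.float64(0.42))
bottle 10 350 (array([ 513.5, -198.6]), np.float64(0.51))
top z 113.28779462920014
spot 175 [686.6  45.8   5.7]
ell ((321.1318054199219, 144.4671173095703), (33.56809616088867, 106.04320526123047), 14.689946174621582) [835.2 152.1   5. ]
```

```bash
python3 - <<'E'
from h import *
# height maps from both cams for riser and bridge regions, 2mm/px*?
for nm,(x0,x1,y0,y1) in dict(riser=(450,750,-400,-130),bridge=(450,720,160,380)).items():
    for c in ['scene','side']:
        z=np.load(f'pics/cl_{c}.npz');P=z['P'];ok=z['d']>0
        s=2.5
        H=np.full((int((x1-x0)*s),int((y1-y0)*s)),np.nan); C=np.zeros(H.shape+(3,),np.uint8)
        im=np.load(f'pics/{c}0.npz')['im']
        m=ok&(P[...,0]>x0)&(P[...,0]<x1)&(P[...,1]>y0)&(P[...,1]<y1)&(P[...,2]<130)
        q=P[m]; col=im[m]
        hz=np.clip(q[:,2]*3,0,255).astype(np.uint8)
        cc=cv2.applyColorMap(hz[:,None],cv2.COLORMAP_JET)[:,0]
        for p,k in zip(q,cc):
            i=int((x1-p[0])*s); j=int((y1-p[1])*s); cv2.circle(C,(j,i),2,k.tolist(),-1)
        for x in range(x0,x1,50): cv2.putText(C,str(x),(0,int((x1-x)*s)),0,.4,(255,255,255)); cv2.line(C,(0,int((x1-x)*s)),(10,int((x1-x)*s)),(255,255,255))
        for y in range(y0,y1,50): cv2.putText(C,str(y),(int((y1-y)*s),12),0,.4,(255,255,255))
        cv2.imwrite(f'pics/h_{nm}_{c}.png',cv2.resize(C,None,fx=.58,fy=.75))
    a=cv2.imread(f'pics/h_{nm}_scene.png');b=cv2.imread(f'pics/h_{nm}_side.png')
    cv2.imwrite(f'pics/h_{nm}.png',np.hstack([a,b])); print(a.shape)
E
```

```text
(562, 392, 3)
(506, 319, 3)
```

View pics/h_riser.png

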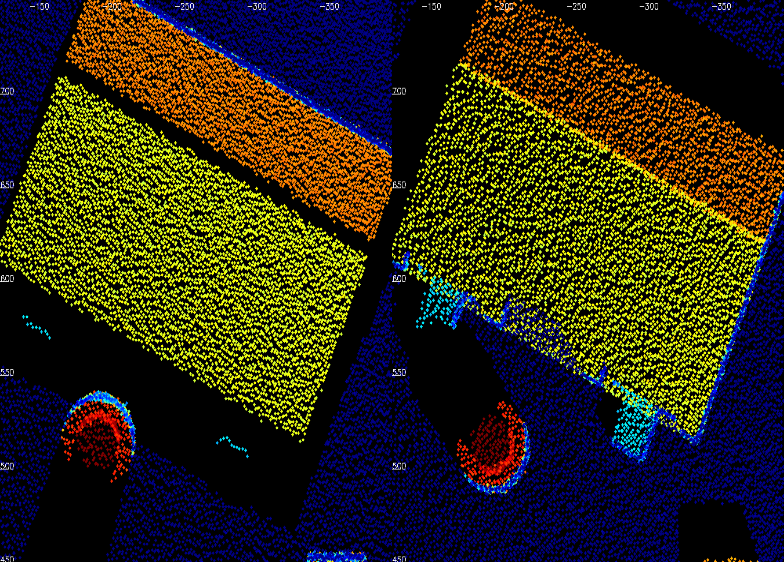

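View pics/h_bridge.png

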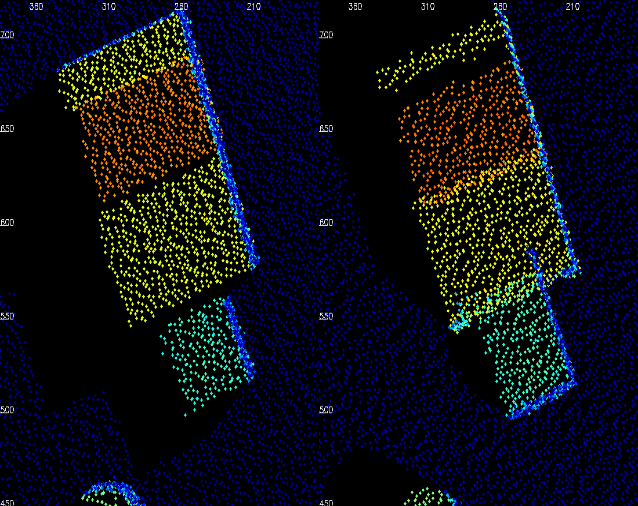

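```bash
python3 - <<'E'
from h import *
from scipy.optimize import least_squares
def rect(Q,lbl):
    h=[];
    (c,s,a)=cv2.minAreaRect(Q.astype(np.float32)); print(lbl,len(Q),np.round(c,1),np.round(s,1),round(a,2))
for c in ['scene','side']:
    z=np.load(f'pics/cl_{c}.npz');P=z['P'];ok=z['d']>0; im=np.load(f'pics/{c}0.npz')['im']
    reg=lambda x0,x1,y0,y1,z0,z1: P[ok&(P[...,0]>x0)&(P[...,0]<x1)&(P[...,1]>y0)&(P[...,1]<y1)&(P[...,2]>z0)&(P[...,2]<z1)]
    q=reg(500,800,-420,-100,44,72); q=q[np.hypot(q[:,0]-513.6,q[:,1]+197.8)>35]
    rect(q[:,:2],c+' riser all')
    rect(q[q[:,2]<58][:,:2],c+' riser low'); rect(q[q[:,2]>58][:,:2],c+' riser high')
    print('riser roof z',np.median(q[q[:,2]<58][:,2]).round(2))
    q=reg(450,760,150,380,45,75); rect(q[:,:2],c+' bridge all'); 
    rect(reg(450,760,150,380,48,56)[:,:2],c+' bridge low')
    rect(reg(450,760,150,380,59,70)[:,:2],c+' palette')
    q=reg(485,580,200,280,30,43); q=q[:]; rect(q[:,:2],c+' cassette top'); print(q[:,2].min(),np.median(q[:,2]),q[:,2].max())
    for v in [(q[:,0]).min(),q[:,0].max()]: print(v)
# spot
for c in ['scene','side']:
    ci=arm.camera_info(c); im=np.load(f'pics/{c}0.npz')['im']
    r=arm.outline_of('spot',c)[0]; vv,uu=np.nonzero(r['mask']); print(c,'spot mask',r['confidence'],r['extent'])
    hull=cv2.convexHull(np.stack([uu,vv],1).astype(np.float32)); e=cv2.fitEllipse(hull); print(onplane(ci,*e[0],5).round(1), onplane(ci,uu.mean(),vv.mean(),5).round(1))
    r=arm.outline_of('tray',c)[0]; vv,uu=np.nonzero(r['mask']); 
    w=np.array([onplane(ci,a,b,8)[:2] for a,b in zip(uu,vv)]); rect(w,'tray '+c)
print(arm.read_state()['clock'])
E
```

```text
scene riser all 9656 [ 639.  -267.3] [234.8 170.6] 65.36
scene riser low 6162 [ 639.  -267.3] [234.8 170.2] 65.24
scene riser high 3494 [ 692.5 -291.7] [233.9  53.1] 65.34
riser roof z 51.62
scene bridge all 1597 [585.8 265.7] [253.1 122.1] 7.67
scene bridge low 938 [630.4 272. ] [147.1  97.5] 20.31
scene palette 550 [652.1 277.1] [55.3 92.8] 19.69
scene cassette top 248 [537.6 228.1] [56.3 76.9] 25.53
30.07265422283917 35.3550633502908 41.63136959673705
498.7644146399117
579.5839786891335
side riser all 7380 [ 638.2 -268.1] [237.3 168.4] 65.52
side riser low 5253 [ 637.1 -267.6] [237.3 166. ] 65.52
side riser high 2127 [ 690.6 -293. ] [234.3  53.2] 65.25
riser roof z 51.85
side bridge all 1285 [582.9 264.7] [256.9 126.8] 6.47
side bridge low 761 [628.5 271.2] [150.9  95.8] 21.07
side palette 447 [649.6 276.3] [57.9 92.5] 19.41
side cassette top 389 [540.9 232. ] [72.1 82.4] 21.66
30.182849769610968 36.35807153208445 42.43873973148463
497.85708351805727
579.7013925620666
scene spot mask 0.79 [324.1, 260.1, 24.3, 15.8]
[690.6  47.3   5. ] [690.5  47.3   5. ]
tray scene 1456 [655.3  48.6] [ 99.7 162.5] 86.58
side spot mask 0.65 [299.7, 182.2, 21.1, 15.7]
[689.   46.3   5. ] [688.8  46.2   5. ]
tray side 948 [653.5  48.2] [ 97.  161.4] 85.38
1.05
```

Fits from both cameras agree:

| Thing | Position | Yaw |
|---|---|---|
| Bottle | (513.6, -198) | n/a |
| Spot | (689.8, 46.8) | n/a |
| Riser origin | (634, -265.6) | about -24.6° |
| Bridge | n/a | about +20° |

I'll grip the bottle by its cap, which is above every neighbour. First I move over it.

Request:
play_rows:
  motion: [100,-2.0,-4.0,-0.5,0,0,0,100,-4.8,-9.0,-1.5,0,0,0,100,-7.8,-14.0,-3,0,0,0,100,-10.3,-18.2,-4.5,0,0,0,100,-11.1,-19.8,-5.5,0,0,0]

```text
clock: 1.68
position: [512.3, -199.7, 146.5]
ee_rot: [-0.706, 0.708, 0.0, -0.0]
contact_force: [0.4, 0.5, 0.2]
gripper_width: 85.6
```

```bash
python3 - <<'E'
from h import *
st=arm.read_state(); im,d,ci=snap('wrist','w1'); print(st['position'].round(1), arm.camera_info('wrist')['t']-ci['t'])
P=cloud(ci,d); m=(d>0)&(np.hypot(P[...,0]-513,P[...,1]+198)<40)&(P[...,2]>105)&(P[...,2]<118); q=P[m]; print(len(q),q.mean(0),cv2.minEnclosingCircle(q[:,:2].astype(np.float32)),q[:,2].mean())
E
```

```text
[ 512.3 -199.7  146.5] [0. 0. 0.]
1685 [ 512.42641345 -198.77303275  111.49316902] ((512.4581298828125, -197.71707153320312), 14.892899513244629) 111.49316902277285
```

View pics/w1.png

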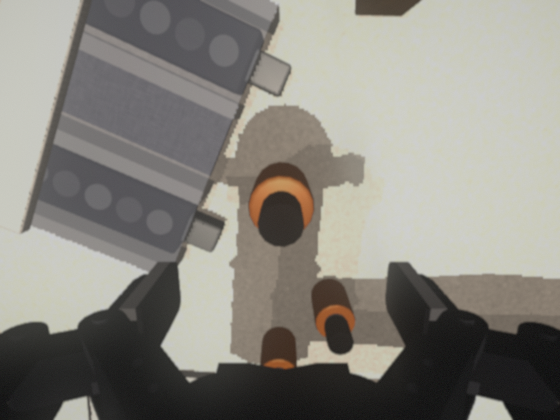

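The bottle's cap at px (281,218) is centred between the fingers (165 and 395). Lower, then close on the cap.

Request:
play_rows:
  motion: [100,0.05,0.15,-3.5,0,0,0,100,0.05,0.15,-6.5,0,0,0,100,0.05,0.15,-7.2,0,0,0,0,0.05,0.15,-7.2,0,0,0,0,0.05,0.15,-7.2,0,0,0]

```text
clock: 2.35
position: [515.8, -196.4, 76.3]
ee_rot: [0.707, -0.707, 0.001, -0.001]
contact_force: [-0.2, -0.8, -0.1]
gripper_width: 51.6
```

Request:
play_rows:
  motion: [0,0,0,0,0,0,0,0,0,0,0,0,0,0,0,0,0,0,0,0,0]

```text
clock: 2.72
position: [515.2, -196.8, 76.4]
ee_rot: [0.707, -0.707, 0.001, -0.0]
contact_force: [-1.2, 0.6, 5.7]
gripper_width: 26.4
```

```bash
python3 - <<'E'
from h import *
snap('side','s1'); im,d,ci=snap('wrist','w2'); s=arm.read_state(); print(s['gripper_width'],s['position'],s['contact_force'])
a=cv2.imread('pics/s1.png')[200:330,250:420]; b=cv2.imread('pics/w2.png')
cv2.imwrite('pics/c2.png',np.hstack([cv2.resize(a,(400,306)),cv2.resize(b,(400,306))]))
E
```

```text
26.21645434778551 [ 515.18848416 -196.77424423   76.38456625] [-2.07853339  1.08956753  6.38205964]
```

View pics/c2.png

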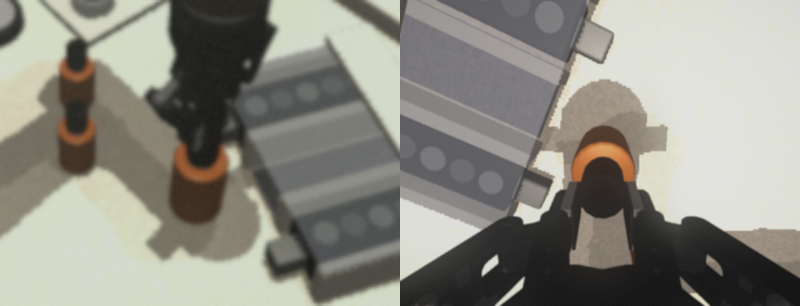

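The cap is held between the pads: a width of 26, with the bottle upright in both views. Lift and carry.

Request:
play_rows:
  motion: [0,0,0,1.5,0,0,0,0,0,0,4,0,0,0,0,1.5,2,6.0,0,0,0,0,4,5.5,6.5,0,0,0,0,7,9.7,6.5,0,0,0]

```text
clock: 3.45
position: [585.2, -98.9, 141.4]
ee_rot: [-0.707, 0.708, -0.001, 0.001]
contact_force: [0.2, -0.3, -1.3]
gripper_width: 26.4
```

Request:
play_rows:
  motion: [0,3.0,4.2,0,0,0,0,0,6,8.4,0,0,0,0,0,8.8,12.3,0,0,0,0,0,10.2,14.3,0,0,0,0,0,10.5,14.7,0,0,0,0]

```text
clock: 4.08
position: [689.8, 49.1, 139.4]
ee_rot: [0.708, -0.707, -0.0, 0.0]
contact_force: [0.4, -0.4, -1.9]
gripper_width: 27.0
```

```bash
python3 - <<'E'
from h import *
st=arm.read_state(); im,d,ci=snap('wrist','w3'); print(st['position'].round(1),st['ee_rot'].round(3),st['gripper_width'],st['contact_force'])
P=cloud(ci,d); p=st['position']
for lo,hi in [(28,42),(-30,20)]:
    m=(d>0)&(np.hypot(P[...,0]-p[0],P[...,1]-p[1])<45)&(P[...,2]>p[2]+lo)&(P[...,2]<p[2]+hi); q=P[m]; print(len(q),q.mean(0))
b=cv2.imread('pics/w3.png')
snap('side','s3'); snap('scene','sc3');st=arm.read_state(); print(st['position'].round(1))
for c in ['s3','sc3']:
    z=np.load(f'pics/{c}.npz'); ci=arm.camera_info('side' if c=='s3' else 'scene'); P=cloud(ci,z['d'])
    from scipy.optimize import least_squares
    m=(z['d']>0)&(np.hypot(P[...,0]-p[0],P[...,1]-p[1])<40)&(P[...,2]>p[2]-70)&(P[...,2]<p[2]-14); q=P[m]
    for qq in (q,q[q[:,2]<p[2]-45],q[q[:,2]>p[2]-40]):
        if len(qq)<10: continue
        s=least_squares(lambda c_: np.hypot(qq[:,0]-c_[0],qq[:,1]-c_[1])-25,p[:2],loss='soft_l1'); print(c,len(qq),s.x.round(1),np.median(abs(s.fun)).round(2))
a=cv2.imread('pics/s3.png')[130:260,230:400]
cv2.imwrite('pics/c3.png',np.hstack([cv2.resize(a,(400,306)),cv2.resize(b,(400,306))]))
E
```

```text
[689.8  49.1 139.4] [ 0.708 -0.707 -0.     0.   ] 26.979532665876786 [ 0.44729907 -0.3895645  -1.88335571]
3956 [689.40139449  45.35132943 175.97157953]
3850 [688.50119762  34.69890011 135.85145931]
[688.9  47.  139.9]
s3 348 [688.7  46.6] 0.83
s3 151 [688.5  46.8] 0.75
s3 163 [688.9  46.4] 0.94
sc3 474 [688.3  46.6] 0.54
sc3 204 [687.9  46.7] 0.51
sc3 223 [688.5  46.5] 0.56
```

View pics/c3.png

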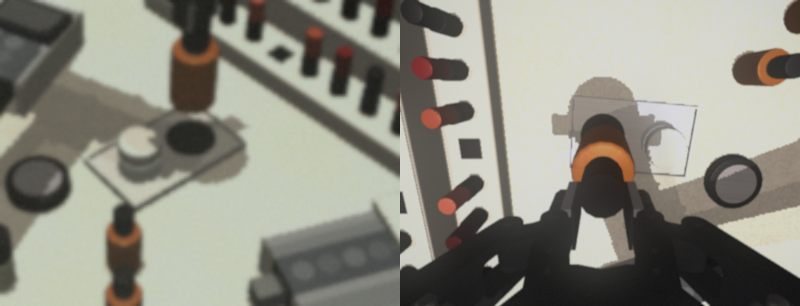

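```bash
python3 - <<'E'
from h import *
for f,c in [('scene0','scene'),('side0','side'),('s3','side'),('wrist0','wrist')]:
    if c=='wrist':
        z=np.load('pics/wrist0_ci.npz'); ci={k:z[k] for k in z}
    else: ci=arm.camera_info(c)
    im=np.load(f'pics/{f}.npz')['im'].astype(float).mean(-1)
    # resample on plane z=5
    xs=np.arange(645,735,.5); ys=np.arange(0,95,.5)
    pu=np.array([[proj(ci,[x,y,5]) for y in ys] for x in xs]).astype(np.float32)
    o=cv2.remap(im.astype(np.float32),pu[...,0],pu[...,1],cv2.INTER_LINEAR)
    X,Y=np.meshgrid(xs,ys,indexing='ij')
    best=[]
    for cx in np.arange(680,700,.5):
        for cy in np.arange(38,56,.5):
            r=np.hypot(X-cx,Y-cy); best.append((o[(r>28)&(r<33)].mean()-o[(r>22)&(r<27.5)].mean(),cx,cy))
    best.sort(reverse=True); print(f,np.array(best[:20])[:,1:].mean(0),best[0])
E
```

```text
scene0 [689.975  46.05 ] (np.float32(86.73935), np.float64(690.0), np.float64(46.0))
side0 [688.15  46.55] (np.float32(84.49493), np.float64(688.0), np.float64(46.5))
s3 [688.625  46.975] (np.float32(40.680458), np.float64(688.5), np.float64(47.0))
wrist0 [689.125  48.875] (np.float32(103.60936), np.float64(689.0), np.float64(49.0))
```

The bottle hangs upright (axis at about (688.5, 46.7)) over the spot at about (689, 46.7). Lower it.

Request:
play_rows:
  motion: [0,0.05,0,-2.5,0,0,0,0,0.05,0,-4.5,0,0,0,0,0.05,0,-5.4,0,0,0,0,0.05,0,-5.6,0,0,0,0,0.05,0,-5.6,0,0,0]

```text
clock: 4.85
position: [690.4, 47.3, 84.8]
ee_rot: [-0.707, 0.707, -0.0, 0.001]
contact_force: [0.0, 0.6, -0.9]
gripper_width: 26.3
```

Request:
play_rows:
  motion: [0,0,0,-0.15,0,0,0,0,0,0,-0.15,0,0,0]

```text
clock: 5.1
position: [690.1, 47.6, 82.8]
ee_rot: [0.707, -0.707, 0.0, -0.0]
contact_force: [-0.3, -0.2, -1.8]
gripper_width: 26.3
```

Request:
play_rows:
  motion: [0,0,0,-0.1,0,0,0,0,0,0,-0.1,0,0,0]

```text
clock: 5.35
position: [690.1, 47.6, 81.6]
ee_rot: [0.707, -0.707, 0.0, -0.0]
contact_force: [-0.3, -0.2, -1.4]
gripper_width: 26.1
```

```bash
cat > bot.py <<'E'
from h import *
from scipy.optimize import least_squares
def bot(p0,tag,zr=(12,66)):
    for c in ['side','scene']:
        im,d,ci=snap(c,c+tag); P=cloud(ci,d)
        m=(d>0)&(np.hypot(P[...,0]-p0[0],P[...,1]-p0[1])<40)
        for lo,hi in (zr,(zr[0],zr[0]+20),(zr[1]-20,zr[1])):
            qq=P[m&(P[...,2]>lo)&(P[...,2]<hi)]
            s=least_squares(lambda c_: np.hypot(qq[:,0]-c_[0],qq[:,1]-c_[1])-25,p0,loss='soft_l1'); print(c,lo,hi,len(qq),s.x.round(1),np.median(abs(s.fun)).round(2))
        q=P[m&(P[...,2]>100)&(P[...,2]<125)]; 
    st=arm.read_state(); print(st['clock'],st['position'].round(1),st['contact_force'].round(1),st['gripper_width'])
E
python3 -c "
from bot import *
bot([689,47],'4')
a=cv2.imread('pics/side4.png')[130:260,230:400];b=cv2.imread('pics/scene4.png')[190:320,230:400]
cv2.imwrite('pics/c4.png',np.hstack([cv2.resize(a,(400,306)),cv2.resize(b,(400,306))]))"
```

```text
side 12 66 307 [688.9  45.5] 0.68
side 12 32 114 [688.7  45.5] 0.75
side 46 66 115 [689.2  45.4] 0.69
scene 12 66 404 [689.4  46.5] 0.53
scene 12 32 143 [689.3  46.5] 0.54
scene 46 66 153 [689.5  46.5] 0.55
5.45 [690.1  47.6  81.6] [ 0.3 -0.7 -0.8] 26.24816728756511
```

View pics/c4.png

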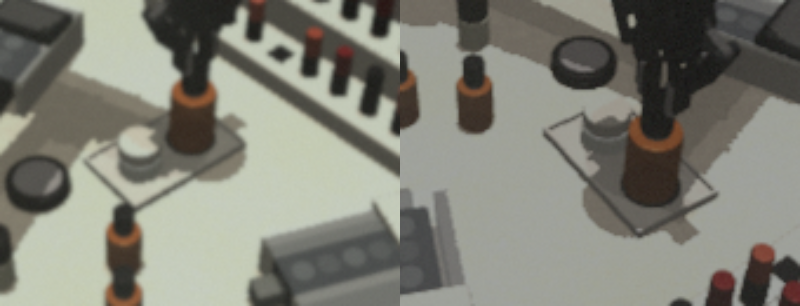

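The bottle is over the spot in both views, almost down. Lower in fine steps until contact.

Request:
play_rows:
  motion: [0,0,0.05,-0.1,0,0,0,0,0,0.05,-0.1,0,0,0]

```text
clock: 5.7
position: [690.2, 48.0, 81.5]
ee_rot: [0.707, -0.707, 0.0, -0.0]
contact_force: [-2.5, 0.5, 4.9]
gripper_width: 26.2
```

Request:
play_rows:
  motion: [0,0,0,-0.1,0,0,0,0,0,0,-0.1,0,0,0]

```text
clock: 5.95
position: [690.5, 47.8, 81.5]
ee_rot: [0.707, -0.707, 0.001, -0.0]
contact_force: [-3.2, -0.4, 7.8]
gripper_width: 26.8
```

It's standing on the tray (force turned positive). Ease off and open.

Request:
play_rows:
  motion: [0,0,0,0.1,0,0,0,100,0,0,0.1,0,0,0,100,0,0,0.1,0,0,0,100,0,0,0.1,0,0,0,100,0,0,0.1,0,0,0]

```text
clock: 6.58
position: [690.0, 48.0, 80.1]
ee_rot: [0.707, -0.707, -0.0, 0.0]
contact_force: [0.5, 0.5, 0.3]
gripper_width: 85.5
```

Request:
play_rows:
  motion: [100,0,0,0,0,0,0,100,0,0,2,0,0,0,100,0,0,5,0,0,0,100,0,0,9,0,0,0,100,0,0,10,0,0,0]

```text
clock: 7.2
position: [691.6, 48.2, 184.2]
ee_rot: [0.707, -0.707, 0.002, -0.003]
contact_force: [-0.2, 0.5, -0.9]
gripper_width: 85.6
```

```bash
python3 -c "
from bot import *
bot([689,47],'5')
a=cv2.imread('pics/side5.png')[130:260,230:400];b=cv2.imread('pics/scene5.png')[190:320,230:400]
cv2.imwrite('pics/c5.png',np.hstack([cv2.resize(a,(400,306)),cv2.resize(b,(400,306))]))"
```

```text
side 12 66 304 [688.8  45.7] 0.89
side 12 32 108 [688.7  45.5] 0.89
side 46 66 115 [688.8  45.9] 0.76
scene 12 66 411 [689.1  46.8] 0.57
scene 12 32 148 [689.   46.9] 0.52
scene 46 66 158 [689.2  46.7] 0.51
7.3 [690.5  48.2 181.8] [ 0.7  0.2 -0.2] 85.26755613658838
```

View pics/c5.png

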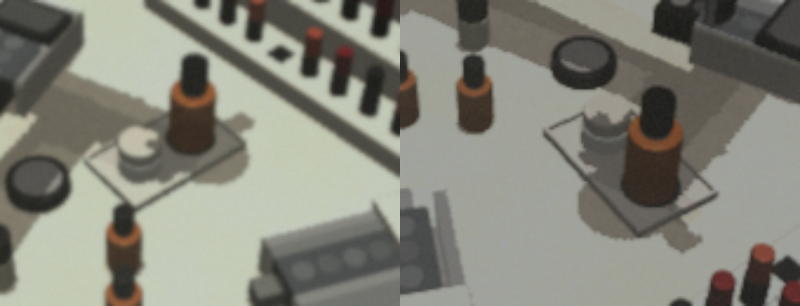

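The bottle stands at (689, 46.3) on the spot, released and upright. Next come the cassette's exact pose and the bystanders around its exit path.

```bash
python3 - <<'E'
from h import *
for nm in ['jar_cream','compact','polish','carton']:
    for c in ['scene','side']:
        ci=arm.camera_info(c)
        rs=arm.place_of(nm,c)
        for r in rs[:1]: print(nm,c,round(r['confidence'],2),np.round(r['uv']),onplane(ci,*r['uv'],0).round())
# overall obstacle map from scene5/side5
C=np.zeros((560,700,3),np.uint8)
for c in ['scene','side']:
    z=np.load(f'pics/{c}5.npz'); ci=arm.camera_info(c); P=cloud(ci,z['d'])
    m=(z['d']>0)&(P[...,2]>6)&(P[...,2]<150)&(P[...,0]>300)&(P[...,0]<750)&(P[...,1]>-350)&(P[...,1]<350); q=P[m]
    cc=cv2.applyColorMap(np.clip(q[:,2]*2.2,0,255).astype(np.uint8)[:,None],cv2.COLORMAP_JET)[:,0]
    for p,k in zip(q,cc): cv2.circle(C,(int(350-p[1]),int((750-p[0])*1.2)),1,k.tolist(),-1)
for x in range(300,750,50): cv2.putText(C,str(x),(0,int((750-x)*1.2)+4),0,.4,(255,255,255))
for y in range(-300,350,50): cv2.putText(C,str(y),(350-y-10,12),0,.35,(255,255,255))
cv2.imwrite('pics/map.png',C)
# cassette fits from first images
for c in ['scene','side']:
    z=np.load(f'pics/cl_{c}.npz');P=z['P'];ok=z['d']>0
    y=np.radians(20.3); ex=np.array([np.cos(y),np.sin(y)]); ey=np.array([-ex[1],ex[0]])
    # bridge low + all rect center
    L=(P[...,:2]-np.array([540,240]))
    a=L@ex; b=L@ey
    for zlo,zhi,nm in [(32,42,'top'),(8,30,'sides')]:
        m=ok&(P[...,2]>zlo)&(P[...,2]<zhi)&(a<18)&(a>-60)&(abs(b)<40); q=np.stack([a[m],b[m]],1); 
        print(c,nm,len(q),'a',np.percentile(q[:,0],[0,1,50,99]).round(1),'b',np.percentile(q[:,1],[0,1,5,50,95,99,100]).round(1), cv2.minAreaRect(q.astype(np.float32)))
    m=ok&(P[...,2]>47)&(P[...,2]<57)&(a>0)&(a<60)&(abs(b)<70); q=np.stack([a[m],b[m]],1); print(' roof front a',np.percentile(q[:,0],[0,1,2]),'b',np.percentile(q[:,1],[0,1,99,100]).round(1))
print(arm.read_state()['clock'])
E
```

```text
jar_cream scene 0.56 [344. 176.] [441. 304.   0.]
jar_cream side 0.65 [176. 186.] [436. 297.   0.]
compact scene 0.76 [310. 218.] [522. 110.   0.]
compact side 0.59 [248. 210.] [521. 102.   0.]
polish scene 0.86 [262. 211.] [426.  32.   0.]
polish side 0.64 [230. 249.] [411.  35.   0.]
carton scene 0.64 [113. 282.] [ 427. -360.    0.]
carton side 0.9 [367. 362.] [ 434. -364.   -0.]
scene top 229 a [-34.5 -33.7  -8.7  15.3] b [-27.5 -25.5 -23.4  -2.9  21.3  25.5  29. ] ((-8.907201766967773, 1.0151863098144531), (50.17905807495117, 54.04138946533203), 4.777670860290527)
scene sides 115 a [-32.6 -31.9  -8.6  12.4] b [-27.2 -27.  -25.9 -23.5 -20.6 -20.1 -19.6] ((-9.239145278930664, -23.791053771972656), (46.515167236328125, 6.857367038726807), 2.1549384593963623)
 roof front a [22.34087321 23.20800901 23.64360657] b [-50.1 -48.4  45.   47.4]
side top 290 a [-38.3 -37.5 -12.4  17.4] b [-27.2 -25.1 -23.1  -2.6  21.5  24.7  26. ] ((-9.74983024597168, -0.37528419494628906), (57.47026824951172, 51.680091857910156), 2.9114835262298584)
side sides 163 a [-39.9 -39.2 -34.5  14.4] b [-26.9 -26.4 -26.  -18.7  18.8  21.2  22.7] ((-22.190731048583984, -14.295295715332031), (37.22727966308594, 71.53075408935547), 49.14680480957031)
 roof front a [17.8839293  19.45707459 20.05682985] b [-50.3 -49.2  43.   44.1]
7.7
```

View pics/map.png

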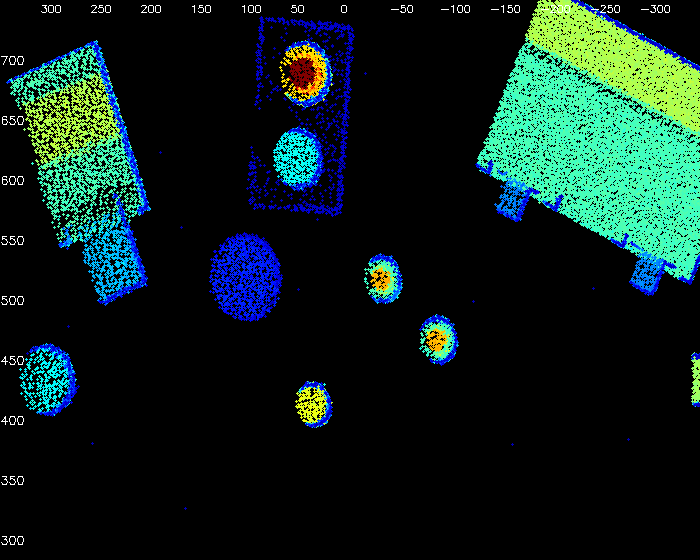

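Bystanders near the path: the cream jar at (435,303) and the compact at (522,105). Both are clear of the straight exit lane. I'll move over the cassette's protruding end and turn the jaws across it (about -68° about z).

Request:
play_rows:
  motion: [100,-2,2.4,0,0,0,-10,100,-5,5.8,0,0,0,-20,100,-8,9.3,0,0,0,-30,100,-11,12.8,0,0,0,-40,100,-13.5,15.7,0,0,0,-50]

```text
clock: 8.32
position: [553.8, 206.2, 180.3]
ee_rot: [-0.34, 0.941, 0.0, -0.0]
contact_force: [-0.5, 1.2, -0.1]
gripper_width: 85.5
```

Request:
play_rows:
  motion: [100,-2,2.3,0,0,0,-10,100,-3,3.5,0,0,0,-18.5,100,-3,3.5,0,0,0,-18.5]

```text
clock: 8.7
position: [524.4, 240.8, 180.5]
ee_rot: [-0.188, 0.982, 0.0, 0.0]
contact_force: [0.7, -0.6, 0.8]
gripper_width: 85.1
```

```bash
python3 - <<'E'
from h import *
im,d,ci=snap('wrist','w6'); st=arm.read_state(); print(st['position'].round(1),st['ee_rot'].round(3),st['joints'].round(3))
P=cloud(ci,d); ok=d>0
m=ok&(P[...,2]>33)&(P[...,2]<40)&(P[...,0]>480)&(P[...,0]<600)&(P[...,1]>180)&(P[...,1]<290)
mm=cv2.connectedComponents(m.astype(np.uint8))[1]; k=np.bincount(mm[mm>0]).argmax(); q=P[mm==k]
print(len(q),np.median(q[:,2]),cv2.minAreaRect(q[:,:2].astype(np.float32)))
np.save('pics/q6.npy',q)
E
```

```text
[524.9 240.2 180.4] [-0.188  0.982 -0.     0.   ] [ 0.71   0.32  -0.145  0.    -1.105 -1.902]
3320 37.16906900334686 ((535.7706909179688, 239.75698852539062), (63.08860778808594, 49.356834411621094), 22.56436538696289)
```

View pics/w6.png

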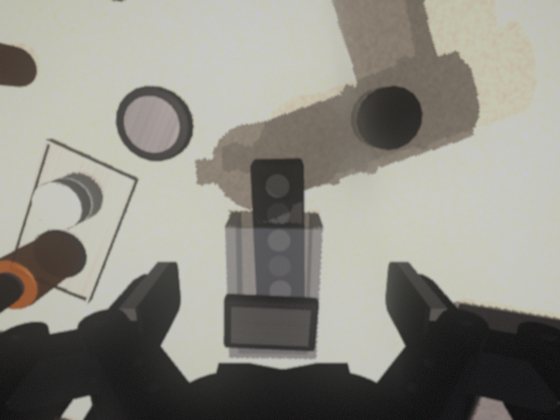

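The cassette's blank end is at px (277,160), its axis yaw about 22.3°, and it is centred between the fingers. Descend with the jaws about 25 mm in from the blank end, and grip.

Request:
play_rows:
  motion: [100,0.3,-0.2,-5.5,0,0,0.5,100,0.5,-0.3,-11,0,0,0.5,100,0.5,-0.3,-15.5,0,0,0.5,100,0.5,-0.3,-17.4,0,0,0.5,100,0.5,-0.3,-17.7,0,0,0.5]

```text
clock: 9.38
position: [529.7, 235.5, 1.6]
ee_rot: [-0.191, 0.982, -0.001, -0.002]
contact_force: [0.3, -1.3, 0.4]
gripper_width: 85.2
```

Request:
play_rows:
  motion: [0,0,0,0,0,0,0,0,0,0,0,0,0,0,0,0,0,0,0,0,0]

```text
clock: 9.75
position: [531.7, 237.9, 6.0]
ee_rot: [-0.192, 0.981, 0.0, 0.002]
contact_force: [-0.6, -2.5, 12.5]
gripper_width: 32.2
```

```bash
python3 - <<'E'
from h import *
im,d,ci=snap('wrist','w7'); st=arm.read_state(); print(st['position'].round(1),st['ee_rot'].round(3),st['contact_force'].round(1),st['gripper_width'])
im,d,ci=snap('side','s7')
b=cv2.imread('pics/w7.png');a=cv2.imread('pics/s7.png')[100:230,160:330]
cv2.imwrite('pics/c7.png',np.hstack([cv2.resize(a,(400,306)),cv2.resize(b,(400,306))]))
E
```

```text
[532.2 238.1   6.6] [-0.192  0.981  0.001  0.003] [-0.1 -1.2 10.9] 24.131088727673017
```

View pics/c7.png

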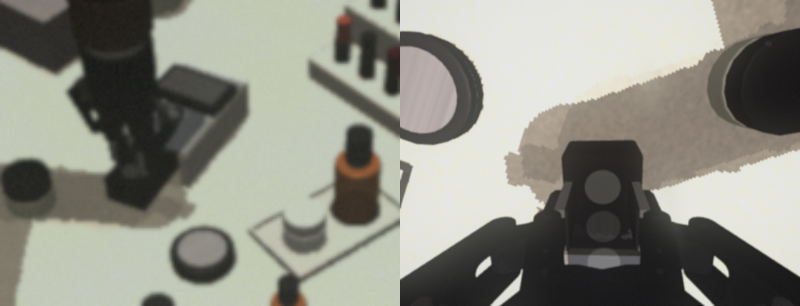

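The reading of 24 mm doesn't match a 50 mm box, so I'll look closer before pulling.

```bash
python3 - <<'E'
from h import *
st=arm.read_state(); print(st['clock'],st['position'].round(1),st['contact_force'].round(1),st['gripper_width'])
for f,c in [('w7','wrist'),('s7','side')]:
    z=np.load(f'pics/{f}.npz'); zc=np.load(f'pics/{f}_ci.npz'); ci={k:zc[k] for k in zc}
    P=cloud(ci,z['d']); 
    ex=np.array([.926,.377]); ey=np.array([-.377,.926]); L=P[...,:2]-np.array([532,238]); a=L@ex;b=L@ey
    for lo in range(-40,40,8):
        m=(z['d']>0)&(a>lo)&(a<lo+8)&(abs(b)<18)&(P[...,2]<60)&(P[...,2]>-5)
        if m.sum(): print(f,lo,m.sum(),np.percentile(P[m][:,2],[10,50,90]).round(1))
    m=(z['d']>0)&(a<-14)&(a>-40)&(abs(b)<45)&(P[...,2]>25)&(P[...,2]<45); print('b range',np.percentile(b[m],[1,50,99]))
im=cv2.imread('pics/w7.png')[180:420,100:460]; cv2.imwrite('pics/c7b.png',cv2.resize(cv2.convertScaleAbs(im,alpha=2.2,beta=20),None,fx=2.2,fy=2.2,interpolation=cv2.INTER_CUBIC))
E
```

```text
9.85 [532.5 238.4   6.9] [ 0.4 -1.5  9.4] 16.152109397834586
w7 -40 1041 [0.8 1.6 2.3]
w7 -32 2691 [ 1.3 20.8 37. ]
w7 -24 1484 [36.8 37.5 38.4]
w7 -16 1678 [37.2 38.6 49. ]
w7 -8 1438 [37.3 38.9 47.5]
w7 0 1301 [37.1 38.1 48.7]
w7 8 1292 [37.  38.  39.7]
w7 16 1147 [37.3 38.7 39.7]
w7 24 2056 [37.4 39.8 53.5]
w7 32 1822 [37.2 52.9 54.1]
b range [-23.08563807   0.99556292  24.78454446]
s7 -40 30 [-1.8  0.6  2.6]
s7 -32 138 [-0.2 18.1 35. ]
s7 -24 31 [34.6 36.7 38.4]
s7 -16 54 [36.1 40.  56.5]
s7 -8 28 [35.4 39.2 52.7]
s7 0 18 [35.6 41.1 56.5]
s7 8 12 [34.1 37.8 58.5]
s7 16 6 [36.  37.  38.4]
s7 24 4 [33.7 37.1 38.4]
s7 32 4 [32.7 35.8 37.3]
b range [-26.87722709  -3.48846366  22.93624025]
```

View pics/c7b.png

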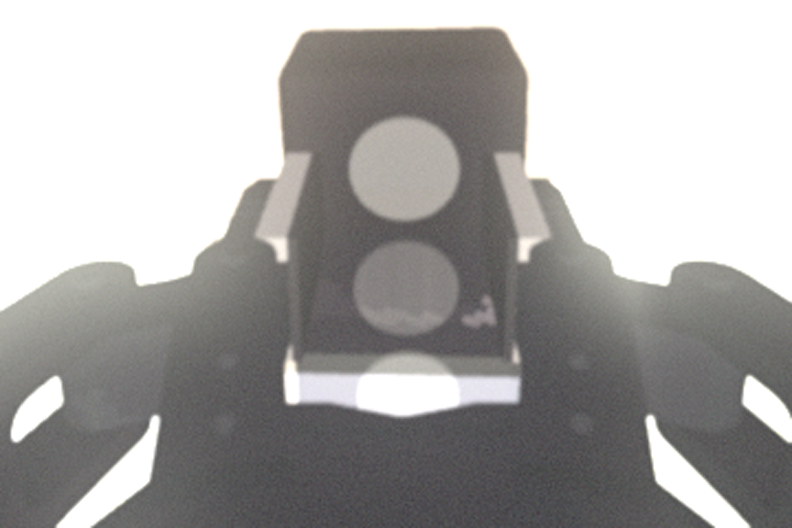

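Request:
play_rows:
  motion: [0,0,0,0,0,0,0,0,0,0,0,0,0,0]

```text
clock: 10.1
position: [532.5, 238.5, 6.7]
ee_rot: [-0.192, 0.981, 0.001, 0.003]
contact_force: [0.4, -0.5, 8.1]
gripper_width: 0.2
```

```bash
python3 - <<'E'
from h import *
im,d,ci=snap('scene','sc8');snap('wrist','w8')
st=arm.read_state(); print(st['clock'],st['position'].round(1),st['contact_force'].round(1),st['gripper_width'])
a=cv2.imread('pics/sc8.png')[140:250,300:440]; b=cv2.imread('pics/w8.png')[180:420,120:440]
cv2.imwrite('pics/c8.png',np.hstack([cv2.resize(cv2.convertScaleAbs(a,alpha=1.6,beta=20),(400,314),interpolation=cv2.INTER_CUBIC),cv2.resize(cv2.convertScaleAbs(b,alpha=2,beta=20),(400,314))]))
E
```

```text
10.2 [532.5 238.6   6.7] [-0.5 -0.   7.8] -0.04597266981193002
```

View pics/c8.png

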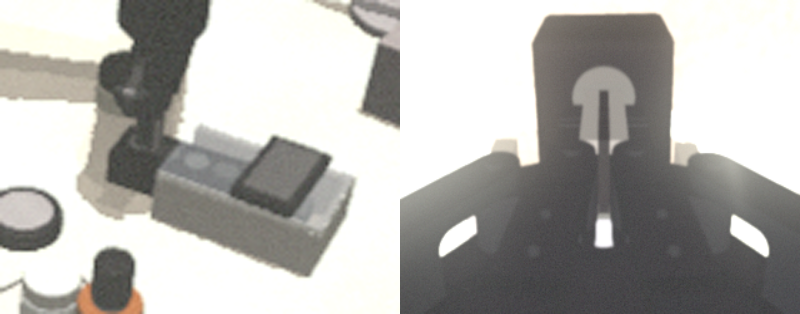

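The fingers slipped over the top and shut, so the real fingertips must be higher than I assumed. I'll check the actual fingertip height from depth images of the free gripper.

```bash
python3 - <<'E'
from h import *
for f,c,p in [('side0','side',(624.5,0,201.06)),('scene0','scene',(624.5,0,201.06)),('side5','side',(690.5,48.2,181.8)),('scene5','scene',(690.5,48.2,181.8)),('side4','side',(690.1,47.6,81.6)),('scene4','scene',(690.1,47.6,81.6)),('sc8','scene',(532.5,238.5,6.7))]:
    z=np.load(f'pics/{f}.npz'); ci=arm.camera_info(c); P=cloud(ci,z['d'])
    m=(z['d']>0)&(abs(P[...,0]-p[0])<80)&(abs(P[...,1]-p[1])<60)&(P[...,2]>p[2]-5)
    if '4' in f: m&=(P[...,2]>100)
    if '8' in f: m&=(np.hypot(P[...,0]-p[0],P[...,1]-p[1])<28)
    if '5' in f: m&=P[...,2]>130
    h=np.sort(P[m][:,2]-p[2]); print(f,len(h),h[:3].round(1),np.percentile(h,[1,3,10]).round(1), np.histogram(h,np.arange(-5,80,8))[0])
E
```

```text
side0 6254 [39.8 40.8 41.6] [ 54.   69.  105.4] [ 0  0  0  0  0  5 34 69 61 64]
scene0 8925 [41.2 41.5 41.9] [ 53.5  69.7 107.6] [ 0  0  0  0  0  9 59 84 87 86]
side5 4856 [44.5 45.2 45.5] [ 55.6  68.2 103.7] [ 0  0  0  0  0  0 24 54 61 53]
scene5 10305 [43.4 44.1 44.4] [ 57.   75.4 111.7] [ 0  0  0  0  0  0 44 86 86 89]
side4 6340 [18.8 19.  19.1] [ 34.7  51.4 106.6] [ 0  0  1 28 41 71 48 42 44 31]
scene4 8871 [18.5 18.6 18.7] [ 34.4  50.  102.3] [ 0  0  4 36 69 98 70 62 61 53]
sc8 778 [-4.8 -4.2 -3.5] [-0.4  3.1 21. ] [ 24  24  23  36 137  23  23  27  15   9]
```

```bash
python3 - <<'E'
from h import *
p=np.array([624.5,0,201.06])
for f,c in [('side0','side'),('scene0','scene')]:
    z=np.load(f'pics/{f}.npz'); ci=arm.camera_info(c); P=cloud(ci,z['d'])-p
    for lo in range(36,180,8):
        m=(z['d']>0)&(abs(P[...,0])<100)&(abs(P[...,1])<75)&(P[...,2]>lo)&(P[...,2]<lo+8)
        if m.sum()>3: q=P[m]; print(f,lo,m.sum(),'x',np.percentile(q[:,0],[1,99]).round(),'y',np.percentile(q[:,1],[1,99]).round())
E
```

```text
side0 36 6 x [-49.  45.] y [-9.  6.]
side0 44 44 x [-56.  48.] y [-14.  10.]
side0 52 60 x [-58.  56.] y [-13.   9.]
side0 60 70 x [-58.  52.] y [-13.  12.]
side0 68 59 x [-58.  54.] y [-13.  10.]
side0 76 57 x [-58.  52.] y [-13.  11.]
side0 84 63 x [-74.  67.] y [-16.  10.]
side0 92 167 x [-75.  71.] y [-15.  10.]
side0 100 157 x [-74.  70.] y [-19.  12.]
side0 108 175 x [-73.  69.] y [-20.  12.]
side0 116 147 x [-72.  67.] y [-20.  11.]
side0 124 174 x [-72.  67.] y [-21.   8.]
side0 132 192 x [-70.  65.] y [-21.  11.]
side0 140 216 x [-69.  65.] y [-14.  11.]
side0 148 38 x [-67.  59.] y [-12.   9.]
side0 156 103 x [-39.  16.] y [-38.  13.]
side0 164 137 x [-38.  20.] y [-39.  19.]
side0 172 144 x [-39.  17.] y [-39.  20.]
scene0 36 13 x [-44.  50.] y [-8. 10.]
scene0 44 60 x [-48.  56.] y [-11.   9.]
scene0 52 87 x [-48.  58.] y [-12.  10.]
scene0 60 86 x [-48.  58.] y [-11.  10.]
scene0 68 85 x [-48.  57.] y [-11.  12.]
scene0 76 70 x [-51.  58.] y [-11.  11.]
scene0 84 96 x [-70.  74.] y [-13.   9.]
scene0 92 204 x [-73.  75.] y [-16.  11.]
scene0 100 204 x [-72.  74.] y [-17.  12.]
scene0 108 226 x [-71.  74.] y [-18.  13.]
scene0 116 206 x [-67.  72.] y [-19.  11.]
scene0 124 238 x [-67.  71.] y [-20.  11.]
scene0 132 258 x [-65.  71.] y [-19.  11.]
scene0 140 254 x [-64.  70.] y [-13.  11.]
scene0 148 62 x [22. 40.] y [-12.   8.]
scene0 156 154 x [-10.  39.] y [-38.  21.]
scene0 164 196 x [-13.  39.] y [-37.  22.]
scene0 172 190 x [-12.  39.] y [-37.  21.]
```

The shut fingertips really sit about 30 mm above the reported TCP (42 mm when open), so the grip was too high. I'll raise, open and re-measure the cassette.

Request:
play_rows:
  motion: [0,0,0,2.5,0,0,0,50,0,0,6,0,0,0,100,0,0,9,0,0,0,100,0,0,10,0,0,0,100,0,0,10,0,0,0]

```text
clock: 10.82
position: [530.0, 237.2, 103.9]
ee_rot: [-0.191, 0.982, 0.0, 0.001]
contact_force: [-0.7, -0.3, -0.8]
gripper_width: 72.0
```

```bash
cat > cas.py <<'E'
from h import *
def casfit(tag,box):
    im,d,ci=snap('wrist',tag); st=arm.read_state(); print(st['clock'],st['position'].round(1),st['ee_rot'].round(3),st['gripper_width'].round(1),st['contact_force'].round(1))
    q=st['ee_rot']; n=np.degrees(np.arctan2(q[1],q[0])); print('jaw angle',round((2*n-90)%180,2))
    P=cloud(ci,d); ok=d>0
    m=ok&(P[...,2]>33)&(P[...,2]<41)&(P[...,0]>box[0])&(P[...,0]<box[1])&(P[...,1]>box[2])&(P[...,1]<box[3])
    mm=cv2.connectedComponents(m.astype(np.uint8))[1]; k=np.bincount(mm[mm>0]).argmax(); q=P[mm==k]
    print(len(q),np.median(q[:,2]).round(1),cv2.minAreaRect(q[:,:2].astype(np.float32)))
E
python3 -c "
from cas import *
casfit('w9',(480,600,180,290))"
```

```text
Traceback (most recent call last):
  File "cas.py", line 3, in casfit
    im,d,ci=snap('wrist',tag); st=arm.read_state(); print(st['clock'],st['position'].round(1),st['ee_rot'].round(3),st['gripper_width'].round(1),st['contact_force'].round(1))
                                                                                                                    ^^^^^^^^^^^^^^^^^^^^^^^^^
AttributeError: 'float' object has no attribute 'round'
```

View pics/w9.png

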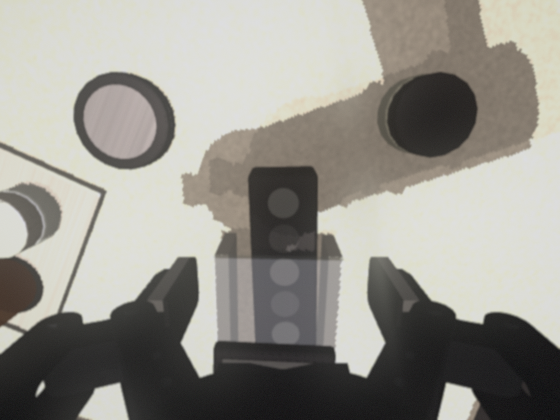

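```bash
sed -i "s/st\['gripper_width'\].round(1)/round(st['gripper_width'],1)/" cas.py; python3 -c "
from cas import *
casfit('w10',(480,600,180,290))"
```

```text
10.925 [529.2 236.6 102.2] [-0.191  0.982 -0.    -0.001] 84.9 [-1.  -0.7 -0.3]
jaw angle 111.98
5674 36.6 ((535.3770141601562, 240.40037536621094), (64.22928619384766, 49.80400848388672), 23.104389190673828)
```

The cassette hasn't moved: blank end at px (283,168), yaw about 22.8°, centred between the fingers. Descend to the corrected depth (TCP z of about -25).

Request:
play_rows:
  motion: [100,0,0,-5,0,0,0.7,100,0,0,-9.5,0,0,0.7,100,0,0,-12,0,0,0.7,100,0,0,-12.7,0,0,0.7,100,0,0,-12.7,0,0,0.7]

```text
clock: 11.55
position: [529.8, 236.9, -24.2]
ee_rot: [-0.197, 0.98, -0.0, -0.001]
contact_force: [-0.6, -0.8, 0.6]
gripper_width: 85.2
```

Request:
play_rows:
  motion: [0,0,0,0,0,0,0,0,0,0,0,0,0,0,0,0,0,0,0,0,0,0,0,0,0,0,0,0]

```text
clock: 12.05
position: [530.7, 237.7, -22.1]
ee_rot: [-0.197, 0.98, 0.001, 0.001]
contact_force: [-2.2, 0.3, 6.8]
gripper_width: 49.1
```

Width 49.1 is a proper grip. Now I draw it out along about 21.5°, gently.

Request:
play_rows:
  motion: [0,-0.5,-0.2,0.2,0,0,0,0,-2,-0.8,0.2,0,0,0,0,-4,-1.6,0.2,0,0,0,0,-6,-2.4,0.2,0,0,0,0,-7.5,-3.0,0.2,0,0,0]

```text
clock: 12.68
position: [453.8, 206.3, -21.7]
ee_rot: [-0.197, 0.98, -0.0, -0.0]
contact_force: [0.1, 0.1, -2.0]
gripper_width: 49.0
```

```bash
python3 - <<'E'
from h import *
snap('scene','sc11');snap('side','s11')
a=cv2.imread('pics/sc11.png')[130:250,290:440]; b=cv2.imread('pics/s11.png')[100:240,140:300]
cv2.imwrite('pics/c11.png',np.hstack([cv2.resize(cv2.convertScaleAbs(a,alpha=1.6,beta=20),(400,320),interpolation=cv2.INTER_CUBIC),cv2.resize(cv2.convertScaleAbs(b,alpha=1.6,beta=20),(400,320))]))
E
```

```text
(no output)
```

View pics/c11.png

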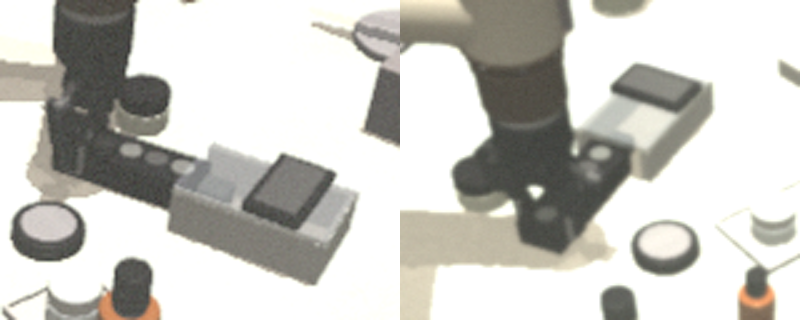

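It's sliding out cleanly. Keep drawing.

Request:
play_rows:
  motion: [0,-2,-0.8,0,0,0,0,0,-4.3,-1.7,0,0,0,0,0,-6.6,-2.6,0,0,0,0,0,-8.6,-3.4,0,0,0,0,0,-9.8,-3.9,0,0,0,0]

```text
clock: 13.4
position: [356.5, 167.8, -21.6]
ee_rot: [-0.197, 0.98, -0.0, -0.0]
contact_force: [0.3, -0.2, -3.4]
gripper_width: 49.4
```

```bash
python3 - <<'E'
from h import *
snap('scene','sc12');snap('side','s12')
st=arm.read_state(); print(st['clock'],st['position'].round(1),st['contact_force'].round(1),st['joints'].round(2))
a=cv2.imread('pics/sc12.png')[110:250,260:440]; b=cv2.imread('pics/s12.png')[100:260,100:300]
cv2.imwrite('pics/c12.png',np.hstack([cv2.resize(cv2.convertScaleAbs(a,alpha=1.6,beta=20),(400,320),interpolation=cv2.INTER_CUBIC),cv2.resize(cv2.convertScaleAbs(b,alpha=1.6,beta=20),(400,320))]))
E
```

```text
13.5 [355.9 167.2 -21.6] [ 0.1 -1.6 -2.1] [ 0.86  0.35 -0.81 -0.   -0.41 -2.03]
```

View pics/c12.png

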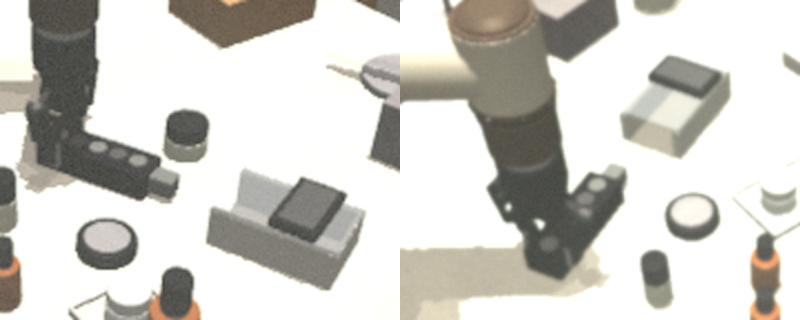

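The cassette is fully out, about 65 mm clear of the bridge. Set it down and let go.

Request:
play_rows:
  motion: [0,0,0,-0.15,0,0,0,0,0,0,-0.25,0,0,0,100,0,0,-0.2,0,0,0,100,0,0,-0.1,0,0,0,100,0,0,0,0,0,0]

```text
clock: 14.12
position: [357.5, 168.3, -21.7]
ee_rot: [-0.197, 0.98, 0.0, 0.0]
contact_force: [0.8, 0.8, 0.6]
gripper_width: 85.3
```

Request:
play_rows:
  motion: [100,0,0,0.5,0,0,0,100,0,0,3,0,0,0,100,0,0,7.5,0,0,0,100,2.5,1,11,0,0,0,100,6,2.4,13,0,0,0]

```text
clock: 14.75
position: [417.9, 192.6, 111.1]
ee_rot: [-0.197, 0.98, 0.001, 0.002]
contact_force: [0.1, 0.5, 0.6]
gripper_width: 85.5
```

Request:
play_rows:
  motion: [100,2.3,1.0,0,0,0,0,100,3,1.2,0,0,0,0,100,3,1.2,0,0,0,0]

```text
clock: 15.12
position: [446.2, 203.4, 107.8]
ee_rot: [-0.197, 0.981, -0.0, -0.001]
contact_force: [-0.5, 0.3, -0.3]
gripper_width: 85.4
```

```bash
python3 -c "
from cas import *
casfit('w13',(300,520,120,260))"
```

```text
15.175 [445.8 203.2 107.8] [-0.197  0.98  -0.    -0.001] 85.4 [-0.7  0.8 -0. ]
jaw angle 112.68
15508 37.3 ((401.456787109375, 188.03659057617188), (149.2498016357422, 50.135128021240234), 22.976104736328125)
```

View pics/w13.png

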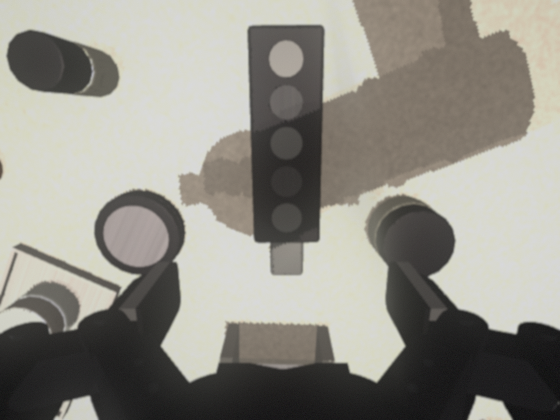

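The cassette lies flat and free, knob at px (286,258), knob clear of everything. Regrip about 20 mm from the knob-side end, with the fingers a bit narrower to stay away from the cream jar.

Request:
play_rows:
  motion: [80,0.65,0.65,-0.5,0,0,0.3,80,0.65,0.65,-4,0,0,0.3,80,0.65,0.65,-9,0,0,0.3,80,0.65,0.65,-12.5,0,0,0.3,80,0.65,0.65,-13.1,0,0,0.3]

```text
clock: 15.8
position: [451.8, 209.3, -24.8]
ee_rot: [-0.2, 0.98, -0.001, -0.002]
contact_force: [0.7, 0.3, 1.4]
gripper_width: 68.3
```

Request:
play_rows:
  motion: [0,0,0,0,0,0,0,0,0,0,0,0,0,0,0,0,0,0,0,0,0,0,0,0,0,0,0,0]

```text
clock: 16.3
position: [454.3, 211.3, -21.7]
ee_rot: [-0.199, 0.98, 0.001, 0.001]
contact_force: [0.7, 1.0, 0.2]
gripper_width: 48.9
```

Gripped at 48.9. Lift high, then travel and turn +132°.

Request:
play_rows:
  motion: [0,0,0,2,0,0,0,0,0,0,5.5,0,0,0,0,0,0,9.5,0,0,0,0,0,-2,12.5,0,0,8,0,0,-5,13,0,0,18]

```text
clock: 16.92
position: [454.5, 161.3, 109.8]
ee_rot: [-0.353, 0.935, 0.001, 0.003]
contact_force: [-0.5, 0.8, -2.4]
gripper_width: 49.2
```

Request:
play_rows:
  motion: [0,0,-3.5,0,0,0,10,0,0,-7,0,0,0,20,0,0,-10.5,0,0,0,30,0,0,-14,0,0,0,40,0,0,-17.5,0,0,0,50]

```text
clock: 17.55
position: [452.6, -15.7, 107.3]
ee_rot: [0.715, -0.699, -0.0, 0.0]
contact_force: [-0.3, -0.4, -2.0]
gripper_width: 49.6
```

Request:
play_rows:
  motion: [0,-0.5,-3.5,0,0,0,10,0,-1,-7,0,0,0,20,0,-2,-10.5,0,0,0,30,0,-2.5,-13.5,0,0,0,40,0,-2.9,-15.5,0,0,0,50]

```text
clock: 18.18
position: [423.0, -170.5, 107.1]
ee_rot: [0.943, -0.332, -0.001, -0.0]
contact_force: [0.1, -0.8, -2.6]
gripper_width: 49.2
```

Request:
play_rows:
  motion: [0,0,-0.1,0,0,0,8,0,0,-0.1,0,0,0,14.4,0,0,-0.1,0,0,0,14.4]

```text
clock: 18.55
position: [423.5, -170.4, 107.1]
ee_rot: [0.977, -0.214, -0.001, -0.0]
contact_force: [-0.7, -0.1, -2.2]
gripper_width: 49.1
```

```bash
cat > fit3.py <<'E'
from h import *
def look(tag):
    st=arm.read_state(); print(st['clock'],st['position'].round(1),st['ee_rot'].round(3),round(st['gripper_width'],1),st['contact_force'].round(1),st['joints'].round(2))
    q=st['ee_rot']; n=np.degrees(np.arctan2(q[1],q[0])); print('jaw angle',round((2*n-90)%180,2))
    for c in ['scene','side','wrist']: snap(c,c+tag)
E
python3 - <<'E'
from fit3 import *
look('14')
a=cv2.imread('pics/scene14.png')[130:370,60:380]; b=cv2.imread('pics/wrist14.png')
cv2.imwrite('pics/c14.png',np.hstack([cv2.resize(cv2.convertScaleAbs(a,alpha=1.3,beta=10),(400,300),interpolation=cv2.INTER_CUBIC),cv2.resize(b,(400,300))]))
E
```

```text
18.55 [ 423.5 -170.4  107.1] [ 0.977 -0.214 -0.001 -0.   ] 49.1 [-0.7 -0.1 -2.2] [-0.03  0.2  -0.52 -0.   -0.85  1.17]
jaw angle 65.28
```

View pics/c14.png

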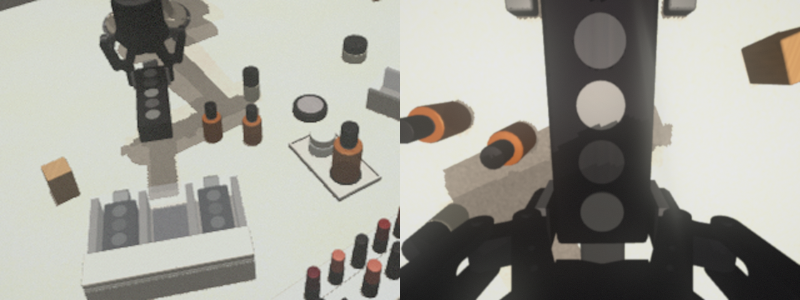

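```bash
python3 - <<'E'
from h import *
yaw=np.radians(-24.6); ex=np.array([np.cos(yaw),np.sin(yaw)]); ey=np.array([-ex[1],ex[0]]); O=np.array([634,-265.6])
for c in ['scene','side','wrist']:
    z=np.load(f'pics/{c}14.npz'); zc=np.load(f'pics/{c}14_ci.npz'); ci={k:zc[k] for k in zc}; P=cloud(ci,z['d'])
    L=P[...,:2]-O; a=L@ex; b=L@ey; ok=z['d']>0
    # cassette in hand region
    m=ok&(a>-330)&(a<-70)&(abs(b)<40)&(P[...,2]>150)&(P[...,2]<185)
    q=np.stack([a[m],b[m],P[...,2][m]],1)
    m2=q[:,0]>-205
    q2=q[m2]
    if len(q2)>20:
        A=np.c_[q2[:,:2],np.ones(len(q2))]; s,*_=np.linalg.lstsq(A,q2[:,2],rcond=None); r=q2[:,2]-A@s; k=abs(r)<3; s,*_=np.linalg.lstsq(A[k],q2[k,2],rcond=None)
        print(c,len(q2),'slope deg',np.degrees(np.arctan(s[:2])).round(2),'z@-150',(s@[-150,0,1]).round(1),'amax',np.percentile(q2[k,0],[99.5,100]).round(1), cv2.minAreaRect(q2[k,:2].astype(np.float32)))
    # riser roof
    m=ok&(abs(a)<110)&(abs(b)<140)&(P[...,2]>48)&(P[...,2]<56); 
    q=np.stack([a[m],b[m]],1)
    if len(q)>100:
        q=q[abs(q[:,1])<125]
        print(' roof',len(q),'amin',np.percentile(q[:,0],[.2,1,2]).round(1),'b',np.percentile(q[:,1],[.2,1,99,99.8]).round(1), cv2.minAreaRect(q.astype(np.float32)))
        # front edge slope
        xs=[]
        for bb in range(-110,111,10):
            k=abs(q[:,1]-bb)<5
            if k.sum()>10: xs.append((bb,np.percentile(q[k,0],1)))
        xs=np.array(xs); print(' front edge',np.polyfit(xs[:,0],xs[:,1],1), 'deg',np.degrees(np.polyfit(xs[:,0],xs[:,1],1)[0]))
    # knobs
    for s in (-74,74):
        m=ok&(abs(b-s)<20)&(a>-125)&(a<-82)&(P[...,2]>20)&(P[...,2]<36); q=np.stack([a[m],b[m],P[...,2][m]],1)
        if len(q)>5: print(' knob',s,len(q),q.mean(0).round(1),np.percentile(q[:,0],[0,2]).round(1),np.percentile(q[:,1],[1,99]).round(1))
E
```

```text
scene 1034 slope deg [-1.17 -0.34] z@-150 164.0 amax [-98.3 -96.9] ((-150.8680419921875, 0.5480251312255859), (108.04962921142578, 49.6253776550293), 0.5793942213058472)
 roof 5884 amin [-78.4 -76.7 -75.3] b [-115.8 -114.   115.3  117.3] ((5.561531066894531, 0.69586181640625), (234.38766479492188, 170.22874450683594), 89.87117767333984)
 front edge [ 9.61926048e-04 -7.65058648e+01] deg 0.05511430275366325
 knob -74 11 [-99.8 -73.   29.5] [-102.2 -102.2] [-84.  -62.5]
 knob 74 11 [-99.2  76.1  30. ] [-101. -101.] [65.8 86.3]
side 1231 slope deg [-0.2   3.39] z@-150 164.6 amax [-100.8 -100.1] ((-151.18832397460938, -2.907094955444336), (101.99565887451172, 49.814979553222656), 0.17110462486743927)
 roof 4721 amin [-78.7 -77.8 -76.3] b [-118.3 -117.5  113.7  116. ] ((3.6127853393554688, -0.22519683837890625), (166.199951171875, 237.3014678955078), 0.103626549243927)
 front edge [  0.13367534 -69.22643387] deg 7.659032534982118
 knob -74 141 [-93.8 -77.2  28.6] [-104.3 -103.5] [-88.6 -63.5]
wrist 35807 slope deg [-0.38  0.07] z@-150 166.0 amax [-131.8 -131.2] ((-168.10044860839844, 0.41697120666503906), (73.98060607910156, 49.861488342285156), 0.3202226758003235)
 knob -74 782 [-100.   -71.5   29.1] [-104.1 -103.9] [-84.7 -59.8]
 knob 74 827 [-100.    73.4   29.3] [-104.4 -104.1] [61.9 86.8]
```

The riser frame is confirmed, and the held cassette is within 1 mm and 0.3° of the bay's axis, nose at a = -99 (19 mm before the mouth). Lower it to the counter.

Request:
play_rows:
  motion: [0,0,0,-3,0,0,0,0,0,0,-7.5,0,0,0,0,0,0,-11,0,0,0,0,0,0,-12.5,0,0,0,0,0,0,-12.7,0,0,0]

```text
clock: 19.32
position: [423.9, -170.4, -20.5]
ee_rot: [0.977, -0.213, -0.001, 0.0]
contact_force: [0.6, 0.2, -2.8]
gripper_width: 48.6
```

```bash
python3 - <<'E'
from fit3 import *
look('15')
a=cv2.imread('pics/scene15.png')[190:360,60:290]; b=cv2.imread('pics/wrist15.png')
cv2.imwrite('pics/c15.png',np.hstack([cv2.resize(cv2.convertScaleAbs(a,alpha=1.3,beta=10),(400,300),interpolation=cv2.INTER_CUBIC),cv2.resize(b,(400,300))]))
yaw=np.radians(-24.6); ex=np.array([np.cos(yaw),np.sin(yaw)]); ey=np.array([-ex[1],ex[0]]); O=np.array([634,-265.6])
for c in ['scene','side','wrist']:
    z=np.load(f'pics/{c}15.npz'); zc=np.load(f'pics/{c}15_ci.npz'); ci={k:zc[k] for k in zc}; P=cloud(ci,z['d'])
    L=P[...,:2]-O; a=L@ex; b=L@ey; ok=z['d']>0
    m=ok&(a>-200)&(a<-85)&(abs(b)<35)&(P[...,2]>30)&(P[...,2]<45)
    q=np.stack([a[m],b[m],P[...,2][m]],1); print(c,len(q),'z by a',[np.median(q[abs(q[:,0]-s)<10,2]).round(1) for s in (-190,-150,-110)],'amax',np.percentile(q[:,0],99.5).round(1),cv2.minAreaRect(q[:,:2].astype(np.float32)))
E
```

```text
19.325 [ 423.9 -170.4  -20.5] [ 0.977 -0.213 -0.001  0.   ] 48.6 [ 0.6  0.2 -2.8] [-0.02  0.42 -0.66  0.   -0.5   1.17]
jaw angle 65.38
scene 837 z by a [np.float64(36.8), np.float64(36.8), np.float64(36.2)] amax -97.8 ((-148.3841552734375, 0.8576030731201172), (103.6222152709961, 50.0275764465332), 0.5920824408531189)
side 979 z by a [np.float64(37.7), np.float64(37.5), np.float64(37.4)] amax -100.4 ((-149.67282104492188, -1.3737640380859375), (52.336570739746094, 100.49269104003906), 89.99494934082031)
wrist 34344 z by a [np.float64(39.9), np.float64(40.0), np.float64(nan)] amax -130.8 ((-164.97254943847656, 0.7656230926513672), (70.2658462524414, 50.3951530456543), 0.2982933819293976)
  return _methods._mean(a, axis=axis, dtype=dtype,
  ret = ret.dtype.type(ret / rcount)
```

View pics/c15.png

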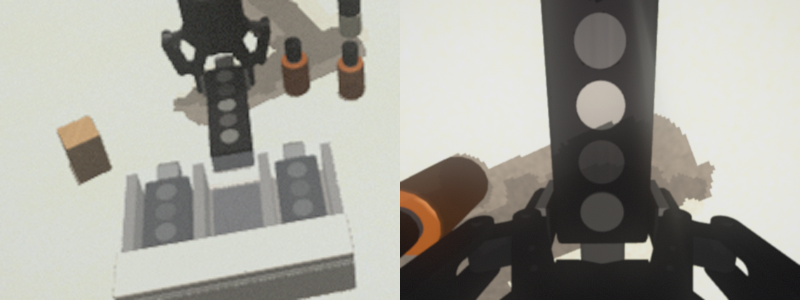

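Lined up: nose 19 mm before the mouth, lateral offset below 1 mm. Slide in.

Request:
play_rows:
  motion: [0,0.9,-0.4,-0.05,0,0,0,0,2.3,-1.05,-0.05,0,0,0,0,3.7,-1.7,-0.05,0,0,0,0,5.0,-2.3,-0.05,0,0,0,0,5.9,-2.7,-0.05,0,0,0]

```text
clock: 20.1
position: [484.8, -197.9, -19.8]
ee_rot: [0.977, -0.213, 0.001, -0.0]
contact_force: [0.2, -0.4, -2.6]
gripper_width: 48.9
```

Request:
play_rows:
  motion: [0,1.4,-0.65,0,0,0,0,0,2.8,-1.3,0,0,0,0,0,4.1,-1.9,0,0,0,0,0,5.2,-2.4,0,0,0,0,0,5.5,-2.55,0,0,0,0]

```text
clock: 20.72
position: [539.1, -223.3, -20.2]
ee_rot: [0.977, -0.213, 0.0, -0.0]
contact_force: [0.2, -0.2, -3.1]
gripper_width: 48.9
```

```bash
python3 - <<'E'
from fit3 import *
look('16')
a=cv2.imread('pics/scene16.png')[190:360,60:290]; b=cv2.imread('pics/wrist16.png')
cv2.imwrite('pics/c16.png',np.hstack([cv2.resize(cv2.convertScaleAbs(a,alpha=1.3,beta=10),(400,300),interpolation=cv2.INTER_CUBIC),cv2.resize(b,(400,300))]))
E
```

```text
20.725 [ 539.1 -223.3  -20.2] [ 0.977 -0.213  0.    -0.   ] 48.9 [ 0.2 -0.2 -3.1] [-0.12  0.56 -0.34 -0.   -0.67  1.26]
jaw angle 65.38
```

View pics/c16.png

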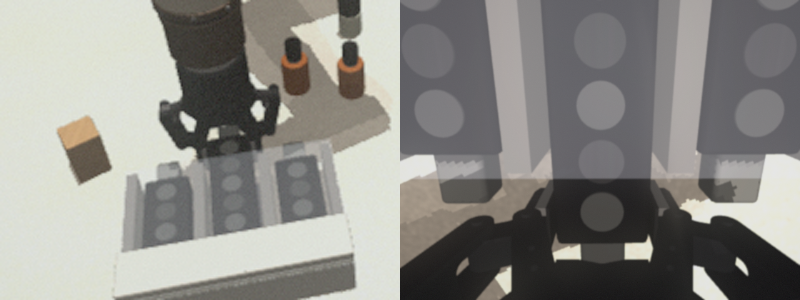

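The cassette is 110 mm deep in the bay and straight between its walls. Set down, open partly (neighbour knobs are close), and lift off.

Request:
play_rows:
  motion: [0,0,0,-0.12,0,0,0,70,0,0,-0.12,0,0,0,70,0,0,-0.05,0,0,0,70,0,0,0,0,0,0,70,0,0,1.5,0,0,0]

```text
clock: 21.5
position: [537.6, -222.8, -5.3]
ee_rot: [0.977, -0.213, -0.001, 0.0]
contact_force: [-0.7, 0.2, -0.2]
gripper_width: 59.7
```

Request:
play_rows:
  motion: [70,0,0,3,0,0,0,70,-1,0.45,6.5,0,0,0,0,-4,1.8,8,0,0,0,0,-7.0,3.2,8,0,0,0,0,-7.3,3.3,8,0,0,0]

```text
clock: 22.12
position: [463.9, -189.4, 76.4]
ee_rot: [0.977, -0.213, 0.001, -0.0]
contact_force: [0.5, -0.5, 1.3]
gripper_width: 5.1
```

```bash
cat > knob.py <<'E'
from fit3 import *
yaw=np.radians(-24.6); ex=np.array([np.cos(yaw),np.sin(yaw)]); ey=np.array([-ex[1],ex[0]]); O=np.array([634,-265.6])
def knob(tag):
    look(tag); p=arm.read_state()['position']; l=p[:2]-O; print('TCP a,b',(l@ex).round(1),(l@ey).round(1))
    for c in ['scene','side','wrist']:
        z=np.load(f'pics/{c}{tag}.npz'); zc=np.load(f'pics/{c}{tag}_ci.npz'); ci={k:zc[k] for k in zc}; P=cloud(ci,z['d'])
        L=P[...,:2]-O; a=L@ex; b=L@ey; ok=z['d']>0
        for s in (-74,0,74):
            m=ok&(abs(b-s)<20)&(a>-170)&(a<-82)&(P[...,2]>24)&(P[...,2]<35); q=np.stack([a[m],b[m],P[...,2][m]],1)
            if len(q)>8: print(c,'knob',s,len(q),'tip',np.percentile(q[:,0],[0,2,10]).round(1),'b',np.percentile(q[:,1],[1,50,99]).round(1))
    a=cv2.imread(f'pics/scene{tag}.png')[190:360,60:290]; b=cv2.imread(f'pics/wrist{tag}.png')
    cv2.imwrite(f'pics/c{tag}.png',np.hstack([cv2.resize(cv2.convertScaleAbs(a,alpha=1.3,beta=10),(400,300),interpolation=cv2.INTER_CUBIC),cv2.resize(b,(400,300))]))
E
python3 -c "
from knob import *
knob('17')"
```

```text
22.125 [ 463.9 -189.4   76.4] [ 0.977 -0.213  0.001 -0.   ] 5.1 [ 0.5 -0.5  1.3] [-0.06  0.31 -0.46 -0.   -0.8   1.21]
jaw angle 65.43
TCP a,b -183.7 -1.1
scene knob -74 12 tip [-103.3 -102.9 -101.7] b [-84.2 -73.5 -62.5]
scene knob 0 146 tip [-153.7 -151.7 -148.5] b [-18.6  -1.   19. ]
scene knob 74 11 tip [-102.  -101.8 -101.3] b [65.8 76.3 86.4]
side knob -74 127 tip [-103.  -102.9 -102.2] b [-88.1 -76.5 -62.3]
side knob 0 252 tip [-154.  -153.2 -150.1] b [-19.1  -3.6  19.4]
side knob 74 97 tip [-104.  -103.2 -101.7] b [59.8 71.1 84.7]
wrist knob -74 1754 tip [-103.3 -103.  -101.1] b [-84.9 -71.6 -60. ]
wrist knob 0 2040 tip [-153.8 -152.9 -150.2] b [-13.5  -0.7  13.7]
wrist knob 74 1750 tip [-103.3 -103.1 -101.1] b [61.8 73.4 86.7]
```

View pics/c17.png

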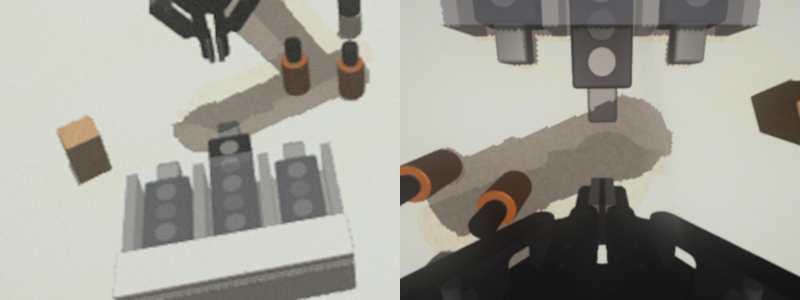

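The knob stands out 50 mm more than its neighbours, and the fingers are shut 18 mm behind it. Lower, then push most of the way.

Request:
play_rows:
  motion: [0,0,0.05,-3,0,0,0,0,0,0.1,-7,0,0,0,0,0,0.1,-9.2,0,0,0,0,0,0.1,-9.6,0,0,0,0,0,0.1,-9.6,0,0,0]

```text
clock: 22.9
position: [466.5, -189.2, -20.9]
ee_rot: [0.977, -0.213, 0.0, 0.0]
contact_force: [0.5, -0.1, -0.7]
gripper_width: 0.3
```

Request:
play_rows:
  motion: [0,1.0,-0.45,0,0,0,0,0,2.0,-0.9,0,0,0,0,0,3.1,-1.4,0,0,0,0,0,4.2,-1.9,0,0,0,0,0,5.1,-2.3,0,0,0,0]

```text
clock: 23.52
position: [517.1, -212.3, -21.1]
ee_rot: [0.977, -0.213, -0.0, 0.0]
contact_force: [-2.2, 1.3, 2.7]
gripper_width: -0.1
```

```bash
python3 -c "
from knob import *
knob('18')"
```

```text
23.525 [ 517.1 -212.3  -21.1] [ 0.977 -0.213 -0.     0.   ] -0.1 [-2.2  1.3  2.7] [-0.1   0.53 -0.41 -0.   -0.63  1.24]
jaw angle 65.39
TCP a,b -127.7 0.1
scene knob -74 12 tip [-102.8 -102.8 -102.4] b [-84.4 -73.2 -62.6]
scene knob 0 118 tip [-123.7 -122.9 -122. ] b [-13.4  -0.   13.8]
scene knob 74 11 tip [-101.9 -101.7 -101.2] b [65.8 76.3 86.4]
side knob -74 131 tip [-104.  -103.6 -102.1] b [-88.1 -76.5 -63.1]
side knob 0 57 tip [-138.6 -138.5 -137.4] b [-18.2  -5.3   8.9]
wrist knob -74 3986 tip [-104.5 -103.2 -101.1] b [-85.1 -71.  -60. ]
wrist knob 0 5716 tip [-122.5 -121.7 -117.5] b [-13.8  -1.   13. ]
wrist knob 74 3993 tip [-104.1 -103.1 -101.1] b [61.4 72.5 86.4]
```

View pics/c18.png

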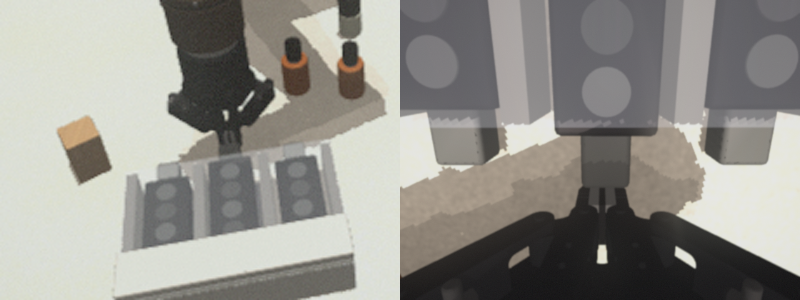

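About 13 mm remains. Push 11 mm, then check.

Request:
play_rows:
  motion: [0,0.4,-0.2,0,0,0,0,0,0.8,-0.35,0,0,0,0,0,1.0,-0.45,0,0,0,0,0,1.0,-0.45,0,0,0,0]

```text
clock: 24.18
position: [526.9, -216.6, -21.2]
ee_rot: [0.977, -0.213, 0.0, 0.0]
contact_force: [-0.6, 0.6, -0.5]
gripper_width: 0.1
```

```bash
python3 -c "
from knob import *
knob('19')
cv2.imwrite('pics/c19b.png',cv2.resize(cv2.imread('pics/wrist19.png')[100:320,20:540],None,fx=1.5,fy=1.5))"
```

```text
24.175 [ 526.9 -216.6  -21.2] [ 0.977 -0.213  0.     0.   ] 0.1 [-0.6  0.6 -0.5] [-0.11  0.55 -0.38  0.   -0.64  1.25]
jaw angle 65.4
TCP a,b -117.8 0.0
scene knob -74 12 tip [-102.8 -102.6 -101.8] b [-84.1 -73.3 -62.6]
scene knob 0 72 tip [-120.2 -113.7 -111.4] b [-13.1   1.2  14.3]
scene knob 74 11 tip [-101.3 -101.1 -100.7] b [65.8 76.2 86.4]
side knob -74 128 tip [-104.4 -103.5 -102.3] b [-88.7 -76.5 -63. ]
side knob 0 19 tip [-129.7 -129.5 -129. ] b [-15.1  -8.    2.1]
wrist knob -74 3251 tip [-103.2 -102.1 -100.4] b [-84.9 -71.  -59.9]
wrist knob 0 4345 tip [-112.6 -111.8 -108.2] b [-13.6  -0.7  12.8]
wrist knob 74 3324 tip [-103.4 -102.5 -100.6] b [61.4 72.5 86.5]
```

View pics/c19b.png

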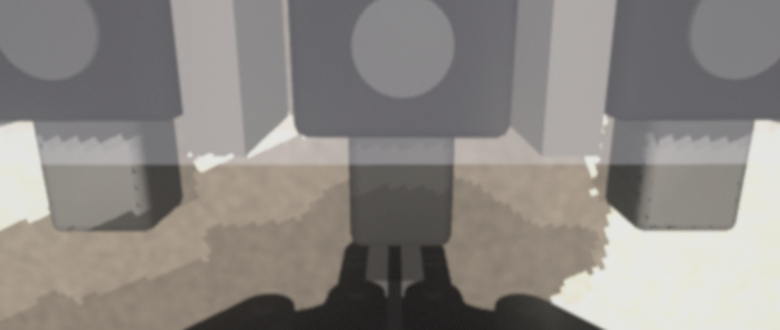

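The middle knob's front edge is at crop row 245 against 230 for its neighbours, i.e. 3.7 mm to go.

Request:
play_rows:
  motion: [0,0.18,-0.08,0,0,0,0,0,0.36,-0.17,0,0,0,0,0,0.36,-0.17,0,0,0,0]

```text
clock: 24.7
position: [530.3, -218.3, -21.0]
ee_rot: [0.977, -0.213, 0.0, 0.0]
contact_force: [-1.2, 0.6, 1.2]
gripper_width: -0.0
```

```bash
python3 -c "
from knob import *
knob('20')
cv2.imwrite('pics/c20b.png',cv2.resize(cv2.imread('pics/wrist20.png')[100:320,20:540],None,fx=1.5,fy=1.5))"
```

```text
24.7 [ 530.3 -218.3  -21. ] [ 0.977 -0.213  0.     0.   ] -0.0 [-1.2  0.6  1.2] [-0.11  0.55 -0.37  0.   -0.65  1.25]
jaw angle 65.4
TCP a,b -114.0 -0.1
scene knob -74 12 tip [-101.7 -101.6 -101.3] b [-84.3 -73.1 -62.5]
scene knob 0 56 tip [-115.6 -111.9 -108.2] b [-12.6   1.3  14.2]
scene knob 74 10 tip [-102.3 -102.2 -102.2] b [66.  77.3 86.5]
side knob -74 128 tip [-103.2 -102.7 -102. ] b [-87.9 -76.7 -63.2]
side knob 0 25 tip [-125.4 -125.4 -125.3] b [-16.2  -7.    4.8]
wrist knob -74 3063 tip [-103.3 -102.4 -100.6] b [-85.  -71.1 -59.9]
wrist knob 0 3510 tip [-108.6 -108.1 -107.6] b [-13.7  -0.9  12.9]
wrist knob 74 2992 tip [-103.5 -102.3 -100.6] b [61.4 72.5 86.4]
```

View pics/c20b.png

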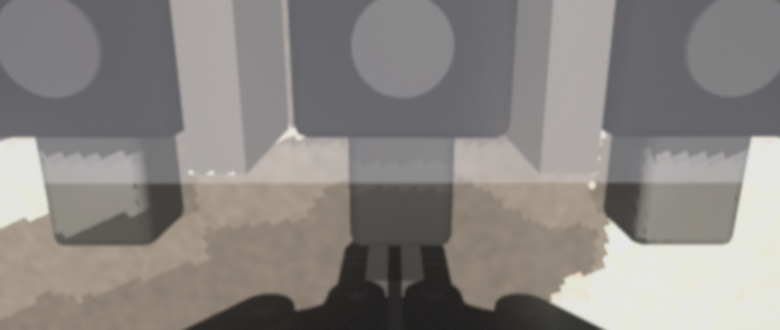

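All three knobs are level (rows 245 and 244, box fronts at 135). Back off and rise clear, then do the final check.

Request:
play_rows:
  motion: [0,-0.8,0.35,0,0,0,0,0,-2.5,1.1,0.3,0,0,0,0,-4,1.8,3,0,0,0,0,-5.5,2.5,8,0,0,0,0,-6,2.7,13,0,0,0]

```text
clock: 25.48
position: [468.9, -190.7, 110.1]
ee_rot: [0.977, -0.213, -0.0, 0.0]
contact_force: [0.7, 0.7, 0.7]
gripper_width: -0.4
```

Request:
play_rows:
  motion: [0,-2,3,4,0,0,0,0,-4,7,8,0,0,0,0,-5,9,9,0,0,0,0,-5,9,9,0,0,0]

```text
clock: 25.98
position: [420.2, -100.2, 200.3]
ee_rot: [0.977, -0.212, 0.002, -0.001]
contact_force: [-0.0, 0.1, -0.6]
gripper_width: -0.2
```

```bash
python3 - <<'E'
from knob import *
knob('21')
from bot import *
bot([689,46.5],'22')
for c in ['scene','side']:
    A=cv2.imread(f'pics/{c}0.png');B=cv2.imread(f'pics/{c}22.png')
cv2.imwrite('pics/final.png',np.hstack([cv2.resize(cv2.imread('pics/scene22.png'),(400,300)),cv2.resize(cv2.imread('pics/side22.png'),(400,300))]))
# bystanders before/after
for nm in ['jar_cream','compact','polish','carton','palette','jar_tray']:
    for c in ['scene','side']:
        r=arm.place_of(nm,c); ci=arm.camera_info(c)
        if r: print(nm,c,onplane(ci,*r[0]['uv'],0 if nm!='palette' else 52).round())
E
```

```text
25.975 [ 420.2 -100.2  200.3] [ 0.977 -0.212  0.002 -0.001] -0.2 [-0.   0.1 -0.6] [ 0.14  0.05 -0.44 -0.   -1.08  1.  ]
jaw angle 65.55
TCP a,b -262.9 60.1
scene knob -74 12 tip [-101.7 -101.7 -101.5] b [-84.4 -73.3 -62.4]
scene knob 0 12 tip [-103.1 -102.6 -100.8] b [-11.2  -2.2   9. ]
scene knob 74 11 tip [-101.9 -101.8 -101.5] b [65.8 76.3 86.3]
side knob -74 127 tip [-103.8 -103.1 -102.1] b [-87.7 -76.7 -63.1]
side knob 0 116 tip [-104.3 -103.7 -102.3] b [-16.   -4.8   9.9]
side knob 74 101 tip [-103.6 -103.2 -101.4] b [59.6 71.7 85.5]
wrist knob -74 116 tip [-104.7 -104.5 -104.3] b [-84.3 -72.  -60.7]
wrist knob 0 121 tip [-104.8 -104.8 -104.5] b [-13.4  -0.8  11.1]
wrist knob 74 118 tip [-104.7 -104.6 -104.4] b [62.2 74.1 86.2]
side 12 66 300 [689.   45.8] 0.67
side 12 32 106 [689.   45.8] 0.72
side 46 66 116 [688.8  45.9] 0.62
scene 12 66 406 [689.2  46.8] 0.55
scene 12 32 143 [689.1  46.8] 0.55
scene 46 66 159 [689.2  46.9] 0.59
26.225 [ 420.  -101.7  198. ] [ 0.1 -0.3 -0.1] 0.24568654357719757
jar_cream scene [431. 309.   0.]
jar_cream side [429. 304.   0.]
compact scene [533. 105.   0.]
compact side [525. 104.   0.]
polish scene [423.  32.   0.]
polish side [406.  31.   0.]
carton scene [ 436. -360.    0.]
carton side [ 430. -370.    0.]
palette scene [659. 268.  52.]
palette side [653. 275.  52.]
jar_tray scene [623.  55.   0.]
jar_tray side [625.  59.  -0.]
```

View pics/final.png

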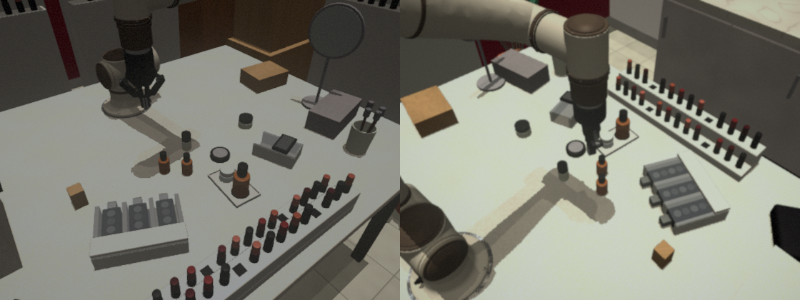

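View pics/c21.png

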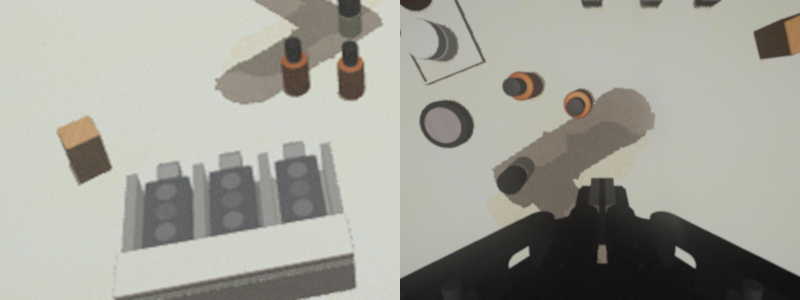

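The cassette's knob is level with its neighbours (all tips within 1 mm), the bottle stands upright on the spot, and the arm is clear. I'm handing in the job.

```bash
python3 -c "
from bench import arm
print(arm.job_done(), arm.read_state()['clock'])"
```

```text
the job is handed in; nothing more can be done
the job is handed in; nothing more can be done
```

The job is done and handed in at about 26 s of the 72 s allowed. I took the steps in the order asked:

1. **Bottle:** I gripped the largest of the three bottles by its cap, stood it on the tray's dark spot and let go.
2. **Drawing out:** I pulled the cassette out by its blank end to about 65 mm clear of the bridge, set it flat and let go.
3. **Placing:** I took it again near its knob, turned it about 132°, slid it blank end first into the middle bay, and pushed it home on the knob with shut fingers.

**Last checks:**
- **Cassette:** its knob tip is within about 1 mm of both neighbours' in all three cameras.
- **Bottle:** it is upright at about (689, 46), within 1–2 mm of the spot's centre.
- **Robot:** the arm is clear, with no contact force.

**Did not go as expected:**
- **First cassette grip failed:** the fingertips sat about 30 mm higher than the reported TCP implied. The jaws slid shut over the box top with about 12 N of upward force. The cassette was measured as unmoved, and I regripped it deeper.
- **Bottle grip:** for the same reason it was held higher on the cap than planned.
- **Bystanders:** the networks' positions for them differ by 5–10 mm between views, so I could not confirm them more finely. The final pictures show nothing disturbed.

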